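Crank the specimen table under the thickness gauge and lock it

ROBOT

A 7-joint arm with a two-finger parallel gripper is mounted at the origin on the work surface. World frame = base frame: x ahead of the robot, y to its left, z up, the work surface at z = 0. Lengths are in m, angles in rad, forces in N, time in s.
With the tool pointing down it reaches from about 0.425 to 0.925 m from the base axis. Payload 6.8 kg.
Tool frame: the origin (TCP) lies on the front face of the gripper's body, between the roots of the fingers; the fingertips stand 73 mm ahead of it and the grasp point (between the pads) lies 54 mm ahead of it; z points along the fingers, x is the direction in which the jaws open and shut, and the axes are right-handed (so a half turn about z gives the same grasp; the last joint's range is limited). The gripper opens to 85 mm and grips with 20 to 120 N. Pads are 22 mm wide; open, the fingers measure 114 mm over their backs; the gripper's body (76 mm by 85 mm) begins 54 mm behind the grasp point. The pads swing forward as they close: fully open they stand 13 mm farther back than shut.
Start: joints at [1.219, 0.477, 0.022, 1.555, -0.011, 1.109, -0.083], TCP at [0.163, -0.655, 0.304] pointing down, gripper open.
Joint ranges: [-2.96, 2.96], [-0.34, 2.1], [-1.41, 1.46], [0.24, 2.44], [-1.37, 4.51], [0.17, 1.92], [-2.96, 2.96]. Speed limits (rad/s): [2.39, 2.39, 3.14, 3.14, 3.14, 3.14, 3.14].

INTERFACE

Orientations are given as a unit quaternion [w, x, y, z].
In Python, from station import get_obs, read_camera, hand_in gives the robot as it stands. The module is installed in compiled form; this text tells all that it offers.
- The arm moves only by the shell command python3 -m creep 'ROWS' [FORCE]. ROWS is JSON, a list that holds one entry, the list of rows, each a list of 7 numbers: the turn, a rotation vector about the tool's x, y, z in rad, then the shift along the tool's x, y, z in m, then the finger opening in m, from 0 to 0.0854. A call has 1 to 20 rows; each row shifts and turns the pose as measured when the row begins, along the tool's axes as they then stand; what a row does not reach is not made up. A row lasts 1/12 s, in which the tool goes at most 41.7 mm and 7.16 degrees, less where a joint would pass 70% of its speed; a pose out of reach is approached as far as the arm can. A call is refused whole if a number of a shift passes 0.0417 or a number of a turn 0.125, either way. A call with a gripper value outside its range is refused whole. The fingers move at their own pace and stop on an object; FORCE is the grip in N (left out, the last holds). Time passes only in rows, so rows that do not move let the fingers close. It gives the time, the measured TCP pose, the force and the opening at its end, in the units of the state.
- get_obs(): the state, without advancing time (a new reading comes with each control period).
- read_camera(name): name is "side" or "top"; returns a dict with "color" (480x640x3 uint8, red, green, blue), "range_z" (480x640 float32, m along the optical axis (not along the pixel's ray), 0 where there is no reading), "fovy" (degrees; the focal length in pixels is half the picture's height over the tangent of half this angle, whatever the lens; pixels are square), "cx", "cy" (the principal point, pixels), "rvec" (rotation vector, rad) and "tvec" (3), from world to camera coordinates, as OpenCV has them. Camera axes: x right, y down, z forward; pixel columns grow to the right and rows downward; lengths in m; the calibration is good to about 2 mm. A picture is of the moment at which its call begins.
- hand_in(): hands the job in, once; it reports no verdict.
The state is a dict: "t": time; "q": joint angles; "joint_vel": joint speeds; "joint_torque": joint torques, N m; "eef_pos": TCP position; "tool_rot": TCP orientation; "contact_force": force on the tool from outside, world axes, zero at the start; "torque": the same for the moment, N m; "gripper_width": opening from 0.0 (shut) to 1.0 (fully open).
Only numpy, scipy, OpenCV 4.12 (cv2) and the standard library are available. Lean on these libraries where they do the work, as an engineer would, in place of code of your own. Each camera call takes 0.05 s, during which the arm holds its last target.

TASK

Fit the loose crank all the way down onto the square shaft end of the blue gearbox and wind it clockwise, for the one and a half to two and a bit turns it takes, until the hole in the specimen table's red lug stands over the hole in the yellow lug of the base. Then take the red-headed lock pin from its wooden block and push it fully home, down through both holes, until its collar sits on the red lug. Leave the crank on the shaft, and leave the other things on the bench where they are.

Things in the scene. Friction and masses are not known exactly. Their poses are not given: they have to be found in the camera images.
- shaft_seat (a point): Upright square steel shaft end, 20 x 20 mm, on the blue gearbox (70 x 70 mm, 50 mm high) of the fixed gauge station. Point: on its axis, 55 mm above the bench, where the crank's underside rests on a round collar (48 mm across). The shaft rises 25 mm above it, the top 4 mm being a 15.5 mm square lead-in. x, y: square to the flats, turning with the shaft; z up.
- shaft (a joint): Angle of the square shaft, rad, growing clockwise seen from above; one turn moves the specimen table 20 mm to the station's +y. Stiff (0.12 N m, about 2 N at the crank handle), stays where left, can be wound on past the lined-up position.
- slide (a joint): Travel of the specimen table along its rail, m, growing to the station's +y (away from the gearbox). At 0.044 its hole is exactly over the base's hole; the end stop is at 0.062. Starts between 0 and 0.014. Only the shaft moves it; pushing the table itself does not.
- shaft_hub_home (a point): Fixed point on the shaft's axis, 25 mm above shaft_seat: where crank_hub comes when the crank is fully down. Axes of the station: x across the rail away from the robot, y along the rail from gearbox to gauge, z up. The station is turned up to 0.2 rad on the bench.
- crank_hub (a point): Loose 0.4 kg crank standing on its hub. Point: centre of the hub, a bare metal block 38 x 38 x 50 mm high. x: along the arm to the handle; z up. In its underside a socket 23 mm square (mouth chamfered 3 mm), 26 mm deep, square to the sides; any quarter turn fits (9 deg play). Arm 18 mm wide, 22-34 mm above the underside; round 32 mm counterweight 45 mm opposite. COM near the hub: grip it along y.
- crank_handle (a point): Upright orange handle of the crank, 24 mm in diameter, a sleeve that spins freely on its axis, 70 mm from the hub's axis, reaching from 35 to 84 mm above the crank's underside. Point: on its axis, 60 mm above the underside.
- base_hole (a point): Mouth (top, centre) of the 18 mm through hole in the yellow lug of the station's base, a block 50 x 50 mm on the robot's side of the rail, its top 34 mm above the bench. Axes as the station's. The red lug, of equal outline, slides over it: lined up, their edges are flush and both holes are seen as one.
- table_hole (a point): Mouth (top, centre) of the 18 mm through hole in the red lug (50 x 50 mm, 14 mm thick) of the sliding specimen table, 50 mm above the bench, 2 mm above the yellow lug. Behind it, across the rail, the dial gauge (56 mm across, 137 to 193 mm above the bench) hangs 100 mm from the base hole's axis on a 210 mm high column.
- pin_head (a point): Lock pin, 0.12 kg, 88 mm long, upright in the wooden block. Point: in its red head (24 mm in diameter, 36 mm long), 71 mm above the pin's tip. z: the pin's axis, up.
- pin_collar (a point): Centre of the underside of the pin's steel collar (29 mm across, 6 mm thick, right below the head), 46 mm above the tip. The shank below is 14 mm in diameter with a tapered tip. With the pin home this point is at the top of the red lug, 16 mm above base_hole.
- park: Fixed wooden block 70 x 70 mm, 50 mm high, in whose 18 mm hole the pin stands at the start, collar on the block's top. Origin at the centre of its underside.
- tape_mid (a point): Roll of brown tape lying flat, 96 mm across, 25 mm high; its centre. Leave alone.
- wash_bottle_mid (a point): White bottle with a red cap, 60 mm in diameter, 140 mm high; its centre. Leave alone.
- pen_cup_mid (a point): Empty steel pen cup, 80 mm across, 100 mm high; its centre. Leave alone.
- wrench_mid (a point): Wrench, 150 mm long, lying flat; point near its middle. Leave alone.
- dish_mid (a point): White sample dish, 100 mm across, 30 mm high; its centre. Leave alone.
- sample_center (a point): Black rubber sample disc, 60 mm across, 22 mm high; its centre. Leave alone.
There are look-alikes about, which are no part of the job. Leave any pink, purple or turquoise look-alike of the part that bears crank_hub alone.

How it is judged:
On the way, in this order (a step that is already met when the one before it is completed fails the run):
1. the crank is fully down on the square shaft, the table not yet lined up (distance between crank_hub and shaft_hub_home below 0.006 m and angle between crank_hub's own z axis and vertical below 0.12 rad and value of joint slide below 0.032 m), for 0.2 s.
2. with the crank on the shaft, the table is wound until its hole is over the base's hole (within 3 mm) and stays there (distance between crank_hub and shaft_hub_home below 0.006 m and angle between crank_hub's own z axis and vertical below 0.12 rad and value of joint slide between 0.041 and 0.047 m and velocity of joint shaft between -0.3 and 0.3 rad/s), for 0.2 s.
At the end, for the whole second after the job is handed in: Pin upright through both holes, collar seated on the red lug (within 5 mm sideways, 12 to 20 mm above base_hole), table within 3 mm of lined up, crank fully down on the shaft (hub within 6 mm of shaft_hub_home), neither tilted over 0.12 rad, both at rest and released (distance between crank_hub and shaft_hub_home below 0.006 m and angle between each of crank_hub, pin_collar's own z axis and vertical below 0.12 rad and value of joint slide between 0.041 and 0.047 m and horizontal distance between pin_collar and base_hole below 0.005 m and z of pin_collar in the frame of base_hole between 0.012 and 0.02 m and linear speed of each of pin, crank below 0.02 m/s); the robot touches nothing.
It fails at once if another thing on the bench (tape, bottle, pen cup, wrench, dish, sample disc) is moved by more than 30 mm (distance of any of tape_mid, wash_bottle_mid, pen_cup_mid, wrench_mid, dish_mid, sample_center from where it was at the start of the episode above 0.03 m).
It also fails if it takes over 72 s, if anything falls off the work surface, if the arm or the gripper's body presses on something with over 40 N, if the wrist force passes 120 N, or if a joint passes its speed limit or range.

## Working session

There is one attempt and no reset: what is moved stays moved. The work goes in short steps, Python scripts to look and compute and a shell command to move; the robot and the scene stay as the last step left them, time stands still between calls to the robot, and variables do not carry over. Pictures are saved under pics/ and viewed, and the job is handed in when it is done.

```bash
mkdir -p pics; ls; cat > h.py <<'E'
import numpy as np, cv2, pickle
from station import get_obs, read_camera
def grab(name):
    c=read_camera(name); pickle.dump(c,open(f'{name}.pkl','wb')); return c
def load(name): return pickle.load(open(f'{name}.pkl','rb'))
def K(c):
    f=c['color'].shape[0]/2/np.tan(np.radians(c['fovy'])/2); return f
def ext(c):
    R=cv2.Rodrigues(np.array(c['rvec'],float))[0]; return R,np.array(c['tvec'],float).ravel()
def cloud(c):
    f=K(c);R,t=ext(c);h,w=c['range_z'].shape
    u,v=np.meshgrid(np.arange(w),np.arange(h)); z=c['range_z']
    P=np.stack([(u-c['cx'])/f*z,(v-c['cy'])/f*z,z],-1)
    return (P-t)@R
def at_z(c,u,v,z):
    f=K(c);R,t=ext(c); d=R.T@np.array([(u-c['cx'])/f,(v-c['cy'])/f,1]); o=-R.T@t
    return o+d*(z-o[2])/d[2]
def proj(c,p):
    f=K(c);R,t=ext(c); q=R@np.array(p)+t; return q[0]/q[2]*f+c['cx'],q[1]/q[2]*f+c['cy']
def crop(c,u0,v0,u1,v1,s,fn):
    im=c['color'][v0:v1,u0:u1]; im=cv2.resize(im,None,fx=s,fy=s,interpolation=cv2.INTER_CUBIC)
    cv2.imwrite(fn,im[:,:,::-1])
E
python3 - <<'E'
from h import *
o=get_obs(); print({k:np.round(v,3) for k,v in o.items()})
for n in('side','top'):
    c=grab(n); cv2.imwrite(f'pics/{n}0.png',c['color'][:,:,::-1]); R,t=ext(c); print(n,c['fovy'],c['cx'],c['cy'],-R.T@t,R)
E
```

```text
pics
{'t': np.float64(0.0), 'q': array([ 1.219,  0.478,  0.022,  1.556, -0.012,  1.109, -0.083]), 'joint_vel': array([-0.002, -0.001, -0.   ,  0.001,  0.001, -0.   , -0.   ]), 'joint_torque': array([ 0.0000e+00, -5.9646e+01,  1.6080e+00, -2.8120e+01,  1.2000e-02,
        9.0000e-03, -0.0000e+00]), 'eef_pos': array([ 0.163, -0.655,  0.303]), 'tool_rot': array([-0.001,  0.788, -0.616, -0.001]), 'contact_force': array([ 0.252, -0.25 ,  0.634]), 'torque': array([-0.008, -0.041,  0.007]), 'gripper_width': np.float64(0.996)}
side 45.81675747047411 315.57828280248685 237.78142670567743 [0.18710835 0.92120766 0.73046459] [[-0.94647139 -0.32271117  0.00702832]
 [-0.18935273  0.53745068 -0.82176171]
 [ 0.26141431 -0.77910478 -0.56978794]]
top 56.066708429735165 318.8957141478425 248.39131331988014 [ 0.31455646 -0.00680462  1.00155773] [[-0.0040356  -0.99987053  0.01557674]
 [-0.98387413  0.00118465 -0.17885829]
 [ 0.17881668 -0.01604735 -0.98375153]]
```

View pics/side0.png

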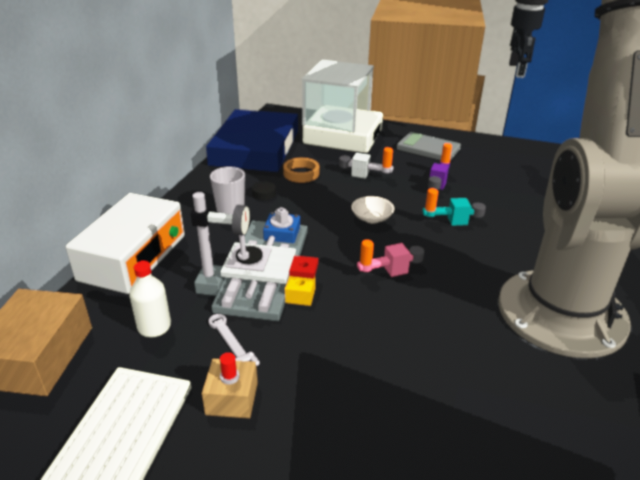

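View pics/top0.png

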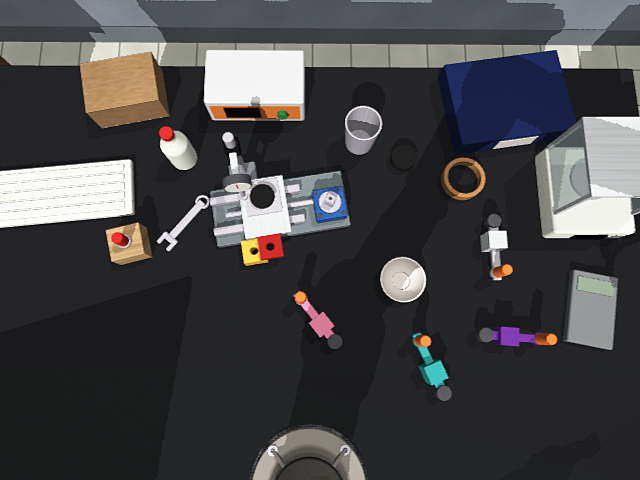

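Four cranks are visible in the top view: pink (320,325), turquoise (433,373), purple (510,337) and bare metal (495,240). Only the bare-metal one fits the "bare metal block" description. I'll confirm that in a crop and take measurements.

```bash
python3 - <<'E'
from h import *
c=load('top')
a=c['color']
def big(u0,v0,w,h,s): return cv2.resize(a[v0:v0+h,u0:u0+w],None,fx=s,fy=s,interpolation=cv2.INTER_CUBIC)
im=np.hstack([big(450,200,80,100,5),big(290,165,80,100,5)])
cv2.imwrite('pics/c1.png',im[:,:,::-1])
im=np.hstack([big(205,210,80,60,5),big(95,215,80,60,5)])
im2=cv2.resize(a[160:280,200:360],(800,600),interpolation=cv2.INTER_CUBIC)
cv2.imwrite('pics/c2.png',im[:,:,::-1]);cv2.imwrite('pics/c3.png',im2[:,:,::-1])
P=cloud(c)
for n,(u,v) in dict(hub=(494,240),handle=(507,270),cw=(494,221),arm=(496,258),shafttop=(330,201),blue=(321,210),red=(262,246),yel=(250,260),pin=(118,238),block=(135,255)).items(): print(n,P[v,u].round(4))
E
```

```text
hub [ 0.5054 -0.4015  0.0507]
handle [ 0.4351 -0.4086  0.0874]
cw [ 0.5506 -0.4096  0.0388]
arm [ 0.4684 -0.4094  0.0352]
shafttop [ 0.5841 -0.0458  0.0802]
blue [ 0.5725 -0.0273  0.0501]
red [0.4925 0.0994 0.052 ]
yel [0.4643 0.1262 0.0385]
pin [0.5019 0.389  0.0925]
block [0.4735 0.3684 0.0512]
```

View pics/c1.png

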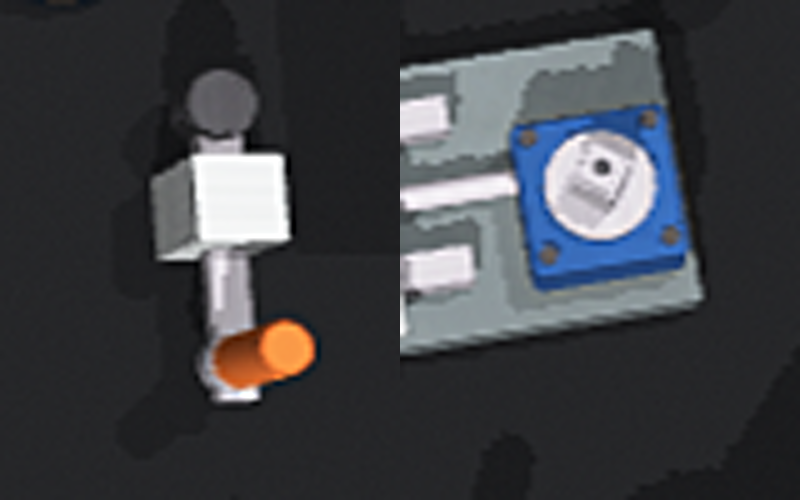

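View pics/c3.png

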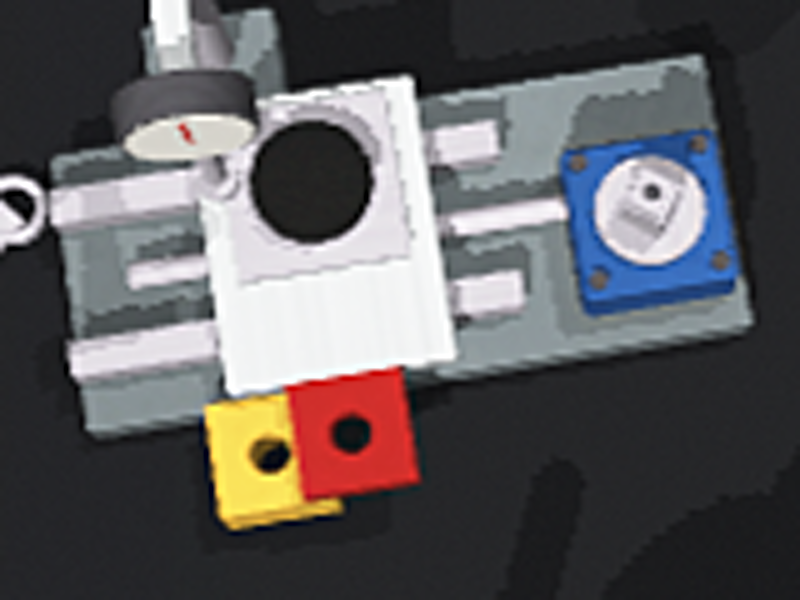

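View pics/c2.png

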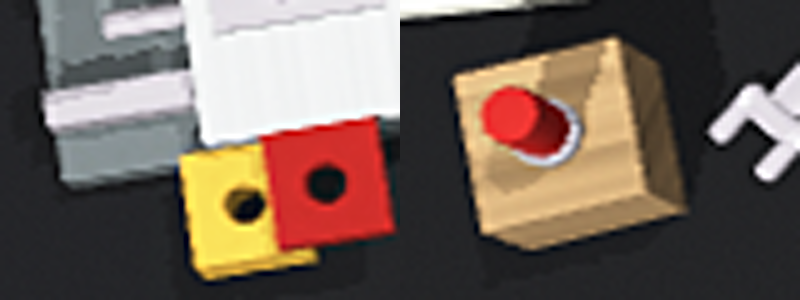

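```bash
python3 - <<'E'
from h import *
for name in('top','side'):
    c=load(name);P=cloud(c);a=c['color'].astype(int)
    def rect(m,z,lab):
        m=m.astype(np.uint8); n,l,s,ce=cv2.connectedComponentsWithStats(m)
        k=1+np.argmax(s[1:,4]); cn=cv2.findContours((l==k).astype(np.uint8),0,cv2.CHAIN_APPROX_NONE)[0][0][:,0,:]
        q=np.array([at_z(c,u,v,z)[:2] for u,v in cn])
        r=cv2.minAreaRect((q*1000).astype(np.float32)); print(name,lab,s[k,4],np.round(r[0],1),np.round(r[1],1),round(r[2],1))
    def near(x,y,r): return (abs(P[...,0]-x)<r)&(abs(P[...,1]-y)<r)
    Z=P[...,2]
    rect(near(.505,-.407,.03)&(abs(Z-.05)<.004)&(a.min(-1)>(170 if name=='top' else 150)),.05,'hub')
    rect(near(.435,-.40,.04)&(Z>.079)&(a[...,0]>180)&(a[...,2]<120),.084,'handle')
    rect(near(.55,-.41,.03)&(abs(Z-.038)<.006),.038,'cw')
    rect(near(.584,-.046,.06)&(abs(Z-.05)<.004)&(a[...,2]>a[...,0]+60),.05,'blue')
    rect(near(.584,-.046,.02)&(Z>.074),.080,'shaft')
    rect(near(.584,-.046,.035)&(abs(Z-.055)<.003)&(abs(a[...,2]-a[...,0])<40),.055,'collar')
    rect(near(.50,.389,.05)&(Z>.085)&(a[...,0]>150)&(a[...,1]<80),.092,'pinhead')
    rect(near(.49,.38,.06)&(abs(Z-.05)<.004)&(a[...,2]<a[...,0]-20)&(a[...,1]>80),.05,'park')
    rect(near(.49,.10,.06)&(abs(Z-.05)<.005)&(a[...,0]>130)&(a[...,1]<80),.05,'red')
E
```

```text
top hub 289 [ 506.7 -409.1] [38.2 37.6] 90.0
top handle 93 [ 436.6 -409.1] [18.7 23.1] 85.6
top cw 193 [ 548.6 -406.9] [33.9 36.3] 90.0
top blue 511 [589.1 -45.1] [69.4 68.8] 9.6
top shaft 86 [588.5 -44.8] [19.3 20.6] 62.5
top collar 229 [590.4 -45.8] [45.8 47.4] 89.8
top pinhead 97 [502.  391.5] [20.8 20.9] 90.0
top park 835 [502.6 392.5] [71.9 72. ] 14.7
top red 463 [492.4  82.7] [50.6 48.6] 9.5
side hub 111 [ 507.6 -403.6] [48.5 40. ] 86.3
side handle 38 [ 436.8 -403.2] [20.7 29.2] 19.6
side cw 88 [ 543.1 -403.6] [36.  53.7] 72.6
side blue 252 [588.5 -39.4] [69.6 70.2] 8.9
side shaft 61 [587.7 -39.4] [22.5 25.5] 64.2
side collar 144 [589.1 -41.2] [46.1 46.8] 27.1
side pinhead 173 [502.2 396.6] [21.  27.3] 25.6
side park 1273 [503.  394.6] [70.9 73.9] 14.3
side red 381 [491.2  87.3] [48.  58.3] 9.9
```

```bash
python3 - <<'E'
from h import *
c=load('top');P=cloud(c)
m=(P[...,1]<-.43)&(P[...,0]>.3)&(P[...,2]>.06)&(c['range_z']>0)
q=P[m]
for y in np.arange(-.8,-.43,.03):
    s=q[abs(q[:,1]-y)<.015]
    if len(s): print(round(y,3), s.min(0).round(3), s.max(0).round(3))
for n,(u,v) in dict(cup=(362,112),cup2=(375,125),disc=(403,155),disc2=(262,195),bot=(166,133),dial=(236,185),col=(229,139),tape=(463,163),dish=(403,262)).items(): print(n,P[v,u].round(3))
# yellow corners & holes from picture c3 (scale 5, offset 200,160)
f=lambda X,Y,z: at_z(c,200+(X+.5)/5-.5,160+(Y+.5)/5-.5,z).round(4)
print('redhole',f(352,433,.05)); print('red corners',[f(*p,.05) for p in((287,386),(402,370),(418,482),(305,500))])
print('yel', [f(*p,.034) for p in((206,406),(222,516))], 'yhole',f(270,455,.034))
E
```

```text
-0.71 [ 0.523 -0.707  0.06 ] [ 0.597 -0.695  0.09 ]
-0.68 [ 0.52  -0.695  0.06 ] [ 0.597 -0.665  0.065]
-0.65 [ 0.523 -0.665  0.06 ] [ 0.719 -0.635  0.201]
-0.62 [ 0.52  -0.635  0.06 ] [ 0.719 -0.605  0.202]
-0.59 [ 0.521 -0.605  0.06 ] [ 0.947 -0.575  0.203]
-0.56 [ 0.521 -0.575  0.06 ] [ 0.954 -0.545  0.203]
-0.53 [ 0.525 -0.545  0.06 ] [ 0.946 -0.515  0.202]
-0.5 [ 0.301 -0.515  0.06 ] [ 0.944 -0.485  0.087]
-0.47 [ 0.301 -0.485  0.06 ] [ 0.941 -0.455  0.088]
-0.44 [ 0.733 -0.455  0.06 ] [ 0.935 -0.43   0.066]
cup [ 0.787 -0.118  0.081]
cup2 [ 0.764 -0.148  0.064]
disc [ 0.71  -0.217  0.024]
disc2 [0.602 0.1   0.064]
bot [0.709 0.288 0.14 ]
dial [0.585 0.136 0.184]
col [0.663 0.146 0.215]
tape [ 0.695 -0.358  0.013]
dish [ 0.462 -0.209  0.019]
redhole [0.4924 0.0825 0.05  ]
red corners [array([0.513 , 0.1107, 0.05  ]), array([0.52  , 0.0614, 0.05  ]), array([0.4711, 0.054 , 0.05  ]), array([0.4634, 0.1021, 0.05  ])]
yel [array([0.5075, 0.1478, 0.034 ]), array([0.4589, 0.1396, 0.034 ])] yhole [0.4857 0.1195 0.034 ]
```

```bash
python3 -m creep '[[[0,0,0.122,0,0,0,0.085],[0,0,0.122,0,0,0,0.085],[0,0,0,-0.02,-0.028,0,0.085],[0,0,0,-0.02,-0.028,0,0.085],[0,0,0,-0.02,-0.028,0,0.085],[0,0,0,-0.02,-0.028,0,0.085],[0,0,0,-0.02,-0.028,0,0.085],[0,0,0,-0.02,-0.028,0,0.085],[0,0,0,-0.02,-0.028,0,0.085],[0,0,0,-0.02,-0.028,0,0.085],[0,0,0,-0.02,-0.028,0,0.085],[0,0,0,-0.02,-0.028,0,0.085]]]' 40
```

```text
t: 1.1
eef_pos: [0.4448, -0.4562, 0.2954]
tool_rot: [-0.002, -0.695, 0.719, 0.007]
contact_force: [0.0, 0.3, 0.5]
gripper_width: 0.996
```

```bash
cat >> h.py <<'E'
from scipy.spatial.transform import Rotation as Rn
def togo(x,y,z,yaw):
    """yaw deg: world direction of tool x; tool z down. prints turn (tool) total and shift expressed in target tool axes"""
    o=get_obs(); q=np.array(o['tool_rot']); R=Rn.from_quat([q[1],q[2],q[3],q[0]])
    a=np.radians(yaw); X=np.array([np.cos(a),np.sin(a),0]);Z=np.array([0,0,-1.]);T=Rn.from_matrix(np.stack([X,np.cross(Z,X),Z],1))
    d=np.array([x,y,z])-o['eef_pos']
    print('turn',(R.inv()*T).as_rotvec().round(3),'shift cur axes',R.inv().apply(d).round(4),'shift tgt axes',T.inv().apply(d).round(4),'pos',np.round(o['eef_pos'],4),'t',round(float(o['t']),2),'w',round(float(o['gripper_width']),3),'F',np.round(o['contact_force'],1),'q7',round(float(o['q'][6]),2))
E
python3 -c "
from h import *
togo(.507,-.407,.25,-90)"
```

```text
turn [ 0.013  0.007 -0.034] shift cur axes [-0.051  -0.0611  0.0449] shift tgt axes [-0.0492 -0.0622  0.0454] pos [ 0.4448 -0.4562  0.2954] t 1.1 w 0.996 F [0.  0.3 0.5] q7 -0.91
```

```bash
python3 -m creep '[[[0.013,0.007,-0.034,-0.025,-0.031,0.01,0.085],[0,0,0,-0.025,-0.031,0.02,0.085],[0,0,0,0,0,0.015,0.085],[0,0,0,0,0,0,0.085]]]'; python3 - <<'E'
from h import *
togo(.507,-.407,.25,-90)
for n in('top','side'):
    c=grab(n); cv2.imwrite(f'pics/{n}1.png',c['color'][:,:,::-1])
    P=cloud(c); o=get_obs(); p=np.array(o['eef_pos'])
    # finger tips region
    for zlo,zhi in((p[2]-.075,p[2]-.05),(p[2]-.05,p[2]-.01),(p[2]+.005,p[2]+.05)):
        m=(abs(P[...,0]-p[0])<.08)&(abs(P[...,1]-p[1])<.1)&(P[...,2]>zlo)&(P[...,2]<zhi)
        q=P[m]; print(n,len(q), q.min(0).round(3) if len(q) else '',q.max(0).round(3) if len(q) else '')
    u,v=proj(c,p+[0,0,-.06]); print(u,v)
    u,v=int(u),int(v); crop(c,max(u-60,0),max(v-60,0),u+60,v+60,5,f'pics/{n}1c.png')
E
```

```text
t: 1.43
eef_pos: [0.5155, -0.3985, 0.25]
tool_rot: [-0.003, 0.712, -0.702, 0.001]
contact_force: [-1.8, -0.6, -0.8]
gripper_width: 0.998
turn [-0.006  0.003  0.015] shift cur axes [ 0.0083  0.0087 -0.0001] shift tgt axes [0.0085 0.0085 0.    ] pos [ 0.5155 -0.3985  0.25  ] t 1.43 w 0.998 F [-1.8 -0.6 -0.8] q7 -1.01
top 18 [ 0.503 -0.443  0.189] [ 0.511 -0.344  0.201]
top 48 [ 0.5   -0.439  0.202] [ 0.511 -0.325  0.24 ]
top 617 [ 0.495 -0.387  0.256] [ 0.533 -0.325  0.301]
521.5597323817293 219.17874223578562
side 65 [ 0.505 -0.447  0.19 ] [ 0.527 -0.343  0.203]
side 213 [ 0.501 -0.47   0.203] [ 0.528 -0.322  0.242]
side 417 [ 0.495 -0.47   0.258] [ 0.535 -0.32   0.302]
359.967879803043 105.86874035923731
```

View pics/top1c.png

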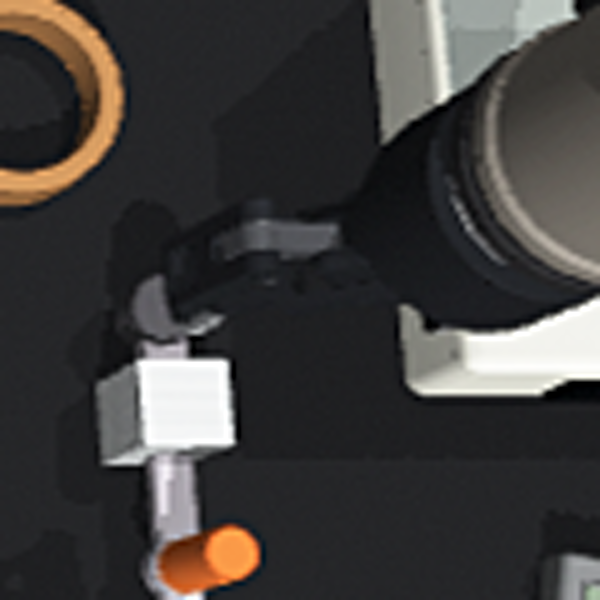

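View pics/side1c.png

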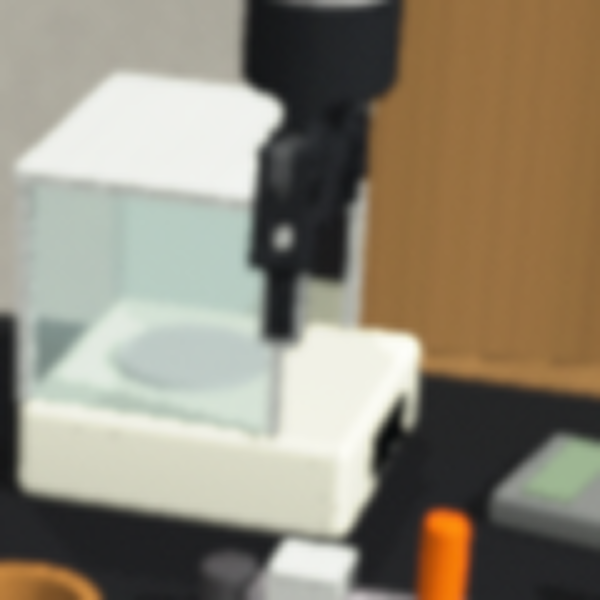

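```bash
python3 -m creep '[[[-0.006,0.003,0.015,0.008,0.0085,0.02,0.085],[0,0,0,0,0,0.03,0.085],[0,0,0,0,0,0.03,0.085],[0,0,0,0,0,0.03,0.085],[0,0,0,0,0,0.02,0.085],[0,0,0,0,0,0,0.085]]]'; python3 -c "
from h import *
togo(.507,-.407,.088,-90)"
```

```text
t: 2.03
eef_pos: [0.5051, -0.4211, 0.1284]
tool_rot: [-0.001, -0.701, 0.713, -0.01]
contact_force: [-0.8, 1.4, -0.5]
gripper_width: 0.995
turn [-0.012 -0.016 -0.016] shift cur axes [-0.0148 -0.0012  0.0402] shift tgt axes [-0.0141 -0.0019  0.0404] pos [ 0.5051 -0.4211  0.1284] t 2.03 w 0.995 F [-0.8  1.4 -0.5] q7 -1.02
```

```bash
python3 -m creep '[[[-0.012,-0.016,-0.016,-0.0145,-0.0015,0.01,0.085],[0,0,0,0,0,0.015,0.085],[0,0,0,0,0,0.012,0.085],[0,0,0,0,0,0,0.085]]]'; python3 -c "
from h import *
togo(.507,-.407,.088,-90)"
```

```text
t: 2.37
eef_pos: [0.5067, -0.4102, 0.0933]
tool_rot: [0.0, -0.706, 0.709, -0.002]
contact_force: [-0.0, -0.1, 0.1]
gripper_width: 0.993
turn [-0.003 -0.003 -0.004] shift cur axes [-0.0032 -0.0003  0.0053] shift tgt axes [-0.0032 -0.0003  0.0053] pos [ 0.5067 -0.4102  0.0933] t 2.37 w 0.993 F [-0.  -0.1  0.1] q7 -1.02
```

```bash
python3 -m creep '[[[-0.003,-0.003,-0.004,-0.003,0,0.006,0.085],[0,0,0,0,0,0,0.085],[0,0,0,0,0,0,0.03],[0,0,0,0,0,0,0.03],[0,0,0,0,0,0,0.03],[0,0,0,0,0,0,0.03],[0,0,0,0,0,0,0.03],[0,0,0,0,0,0,0.03]]]' 70; python3 - <<'E'
from h import *
togo(.507,-.407,.088,-90)
for n in('top','side'):
    c=grab(n); o=get_obs(); p=np.array(o['eef_pos'])
    u,v=proj(c,p+[0,0,-.06]); print(u,v)
    u,v=int(u),int(v); crop(c,max(u-50,0),max(v-50,0),u+50,v+50,6,f'pics/{n}2c.png')
E
```

```text
t: 3.03
eef_pos: [0.5083, -0.4084, 0.0896]
tool_rot: [-0.0, 0.707, -0.707, 0.002]
contact_force: [0.7, -0.6, -4.1]
gripper_width: 0.438
turn [-0.004 -0.003  0.   ] shift cur axes [-0.0015  0.0013  0.0016] shift tgt axes [-0.0014  0.0013  0.0016] pos [ 0.5083 -0.4084  0.0896] t 3.03 w 0.438 F [ 0.7 -0.6 -4.1] q7 -1.02
493.18556054376063 240.59071706314253
360.4956181632856 163.22334276655556
```

View pics/side2c.png

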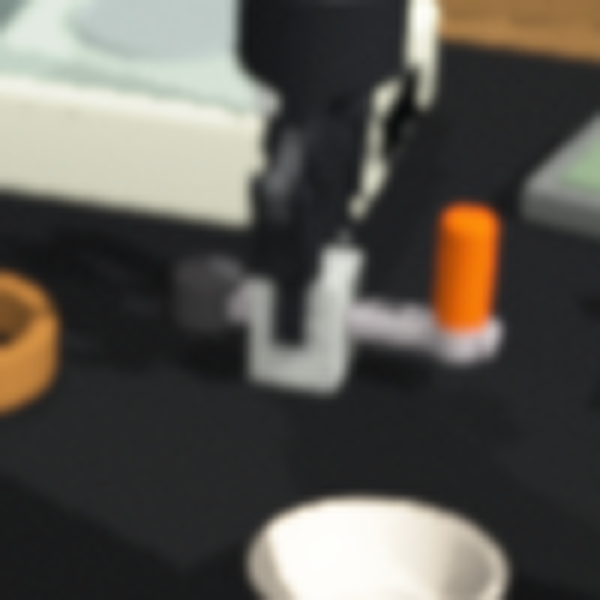

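View pics/top2c.png

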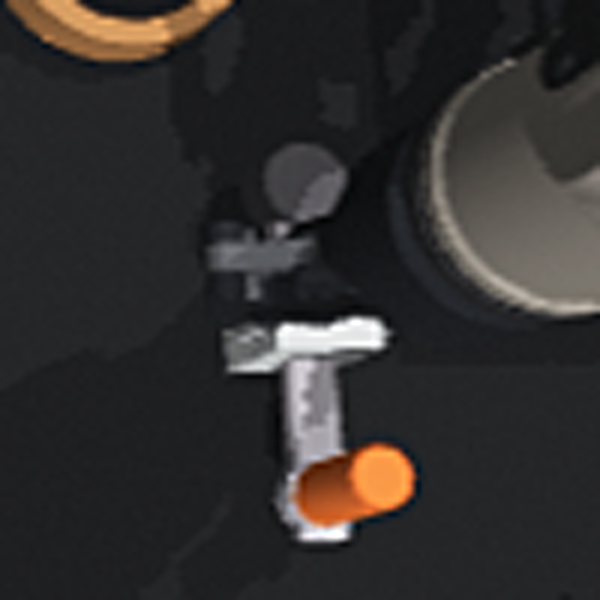

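```bash
cat >> h.py <<'E'
def rectm(c,m,z,lab=''):
    m=m.astype(np.uint8); n,l,s,ce=cv2.connectedComponentsWithStats(m)
    k=1+np.argmax(s[1:,4]); cn=cv2.findContours((l==k).astype(np.uint8),0,cv2.CHAIN_APPROX_NONE)[0][0][:,0,:]
    q=np.array([at_z(c,u,v,z)[:2] for u,v in cn]); r=cv2.minAreaRect((q*1000).astype(np.float32))
    print(lab,s[k,4],np.round(r[0],1),np.round(r[1],1),round(r[2],1)); return r
E
python3 - <<'E'
from h import *
for n in('top','side'):
    c=load(n);P=cloud(c);a=c['color'].astype(int)
    m=(abs(P[...,0]-.437)<.04)&(abs(P[...,1]+.405)<.04)&(a[...,0]>180)&(a[...,2]<120)
    rectm(c,m&(P[...,2]>.079),.084,n+' handle'); 
    q=P[m&(P[...,2]>.045)&(P[...,2]<.078)]; print(np.median(q,0).round(4),q[:,0].mean().round(4))
    m=(abs(P[...,0]-.55)<.03)&(abs(P[...,1]+.405)<.03)&(abs(P[...,2]-.038)<.006); rectm(c,m,.038,'cw')
E
```

```text
top handle 87 [ 437.5 -407.1] [18.7 21.3] 85.6
[ 0.4281 -0.4008  0.0617] 0.4283
cw 157 [ 552.5 -405.5] [28.5 34. ] 26.1
side handle 33 [ 436.7 -400.1] [18.8 23.3] 19.6
[ 0.4341 -0.3988  0.0613] 0.4343
cw 88 [ 544.8 -398.6] [39.9 46.3] 16.9
```

```bash
python3 -m creep '[[[0,0,0,0,0,-0.015,0.03],[0,0,0,0,0,-0.025,0.03],[0,0,0,0,0,-0.03,0.03],[0,0,0,0,0,-0.03,0.03],[0,0,0,0,0,-0.01,0.03],[0,0,0,0,0,0,0.03]]]'; python3 -c "
from h import *
togo(.589,-.0465,.19,-117.5)"
```

```text
t: 3.63
eef_pos: [0.5046, -0.4054, 0.1975]
tool_rot: [0.001, 0.707, -0.707, -0.004]
contact_force: [-0.1, -0.2, -4.5]
gripper_width: 0.432
turn [0.008 0.003 0.481] shift cur axes [-0.3588 -0.0847  0.0086] shift tgt axes [-0.3573  0.0908  0.0075] pos [ 0.5046 -0.4054  0.1975] t 3.63 w 0.432 F [-0.1 -0.2 -4.5] q7 -1.01
```

```bash
python3 -m creep '[[[0,0,0,-0.018,-0.005,0,0.03],[0,0,0,-0.03,-0.008,0,0.03],[0,0,0,-0.034,-0.008,0,0.03],[0,0,0,-0.034,-0.008,0,0.03],[0,0,0,-0.034,-0.008,0,0.03],[0,0,0,-0.034,-0.008,0,0.03],[0,0,0,-0.034,-0.008,0,0.03],[0,0,0,-0.034,-0.008,0,0.03],[0,0,0,-0.034,-0.008,0,0.03],[0,0,0,-0.03,-0.006,0,0.03],[0,0,0,-0.02,-0.004,0,0.03],[0,0,0,0,0,0,0.03],[0,0,0.12,0,0,0,0.03],[0,0,0.12,0,0,0,0.03],[0,0,0.12,0,0,0,0.03],[0,0,0.12,0,0,0,0.03],[0,0,0,0,0,0,0.03]]]'; python3 -c "
from h import *
togo(.589,-.0465,.18,-117.5)"
```

```text
t: 5.05
eef_pos: [0.5749, -0.0504, 0.17]
tool_rot: [-0.014, -0.509, 0.86, 0.015]
contact_force: [-3.5, -1.2, 8.6]
gripper_width: 0.435
turn [ 0.04  -0.008 -0.022] shift cur axes [-0.0101 -0.01   -0.0105] shift tgt axes [-0.01   -0.0107 -0.01  ] pos [ 0.5749 -0.0504  0.17  ] t 5.05 w 0.435 F [-3.5 -1.2  8.6] q7 -2.07
```

```bash
python3 -m creep '[[[0,0,0,0,0,-0.018,0.03],[0.04,-0.008,-0.022,0,0,-0.005,0.03],[0,0,0,0,0,0,0.03]]]'; python3 -c "
from h import *
togo(.589,-.0465,.185,-117.5)"
```

```text
t: 5.3
eef_pos: [0.5737, -0.0515, 0.189]
tool_rot: [-0.003, -0.518, 0.855, 0.001]
contact_force: [-0.0, 0.2, -4.6]
gripper_width: 0.435
turn [ 0.004 -0.003 -0.001] shift cur axes [-0.0115 -0.0112  0.0039] shift tgt axes [-0.0115 -0.0112  0.004 ] pos [ 0.5737 -0.0515  0.189 ] t 5.3 w 0.435 F [-0.   0.2 -4.6] q7 -2.07
```

```bash
python3 -m creep '[[[0.004,-0.003,0,-0.0115,-0.011,0.002,0.03],[0,0,0,0,0,0,0.03]]]'; python3 - <<'E'
from h import *
togo(.589,-.0465,.185,-117.5)
for n in('top','side'):
    c=grab(n); o=get_obs(); p=np.array(o['eef_pos'])
    u,v=proj(c,p+[0,0,-.09]); print(u,v)
    u,v=int(u),int(v); crop(c,max(u-50,0),max(v-50,0),u+50,v+50,6,f'pics/{n}3c.png')
    P=cloud(c);a=c['color'].astype(int)
    m=(abs(P[...,0]-.527)<.05)&(abs(P[...,1]+.01)<.05)&(a[...,0]>180)&(a[...,2]<120)&(P[...,2]>.11)
    zz=p[2]-.0896+.084; rectm(c,m&(P[...,2]>zz-.007),zz,n+' handle')
E
```

```text
t: 5.47
eef_pos: [0.5873, -0.0471, 0.1845]
tool_rot: [-0.002, -0.518, 0.856, 0.001]
contact_force: [1.9, 0.8, -4.2]
gripper_width: 0.43
turn [ 0.004 -0.002 -0.003] shift cur axes [-0.0013 -0.0012 -0.0006] shift tgt axes [-0.0013 -0.0012 -0.0005] pos [ 0.5873 -0.0471  0.1845] t 5.47 w 0.43 F [ 1.9  0.8 -4.2] q7 -2.07
331.4236004918037 198.51067567046655
top handle 9 [523.2  -4.7] [ 1.9 13.5] 89.9
283.9705093732841 203.6452238101726
side handle 77 [519.9  -8. ] [20.  32.3] 19.6
```

View pics/side3c.png

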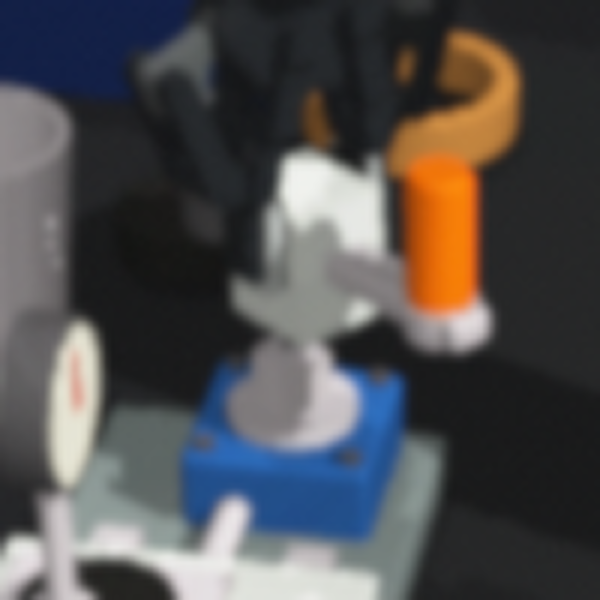

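View pics/top3c.png

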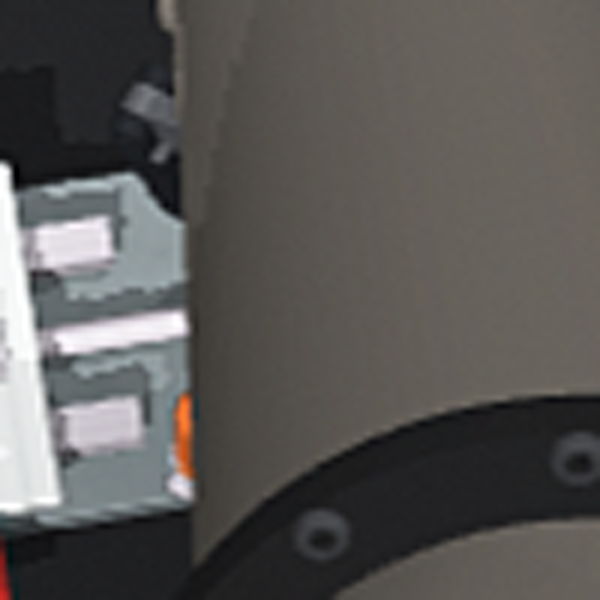

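```bash
python3 -m creep '[[[0.004,-0.002,-0.003,-0.001,-0.001,0.006,0.03],[0,0,0,0,0,0.006,0.03],[0,0,0,0,0,0.004,0.03],[0,0,0,0,0,0,0.03]]]'; python3 -c "
from h import *
togo(.589,-.0465,.1446,-117.5)"
```

```text
t: 5.9
eef_pos: [0.5862, -0.0494, 0.1692]
tool_rot: [-0.003, -0.517, 0.856, 0.001]
contact_force: [-1.2, -0.1, -1.5]
gripper_width: 0.429
turn [ 0.004 -0.003 -0.003] shift cur axes [-0.004  -0.0012  0.0246] shift tgt axes [-0.0039 -0.0011  0.0246] pos [ 0.5862 -0.0494  0.1692] t 5.9 w 0.429 F [-1.2 -0.1 -1.5] q7 -2.07
```

```bash
python3 -m creep '[[[0,0,0,-0.004,-0.001,0,0.03],[0,0,0,0,0,0.005,0.03],[0,0,0,0,0,0.005,0.03],[0,0,0,0,0,0,0.03]]]'; python3 -c "
from h import *
togo(.589,-.0465,.1446,-117.5)"
```

```text
t: 6.23
eef_pos: [0.59, -0.0465, 0.1595]
tool_rot: [-0.001, -0.517, 0.856, 0.0]
contact_force: [-0.7, 0.1, -4.6]
gripper_width: 0.434
turn [ 0.002 -0.001 -0.004] shift cur axes [0.0005 0.0009 0.0149] shift tgt axes [0.0005 0.0009 0.0149] pos [ 0.59   -0.0465  0.1595] t 6.23 w 0.434 F [-0.7  0.1 -4.6] q7 -2.08
```

Going in, with no resistance. I'll carry on down.

```bash
python3 -m creep '[[[0,0,0,0,0,0.005,0.03],[0,0,0,0,0,0.005,0.03],[0,0,0,0,0,0.004,0.03],[0,0,0,0,0,0.002,0.03],[0,0,0,0,0,0,0.03]]]'; python3 -c "
from h import *
togo(.589,-.0465,.1446,-117.5)"
```

```text
t: 6.65
eef_pos: [0.59, -0.0465, 0.145]
tool_rot: [-0.001, -0.517, 0.856, 0.001]
contact_force: [0.2, -0.3, -4.9]
gripper_width: 0.438
turn [ 0.003 -0.002 -0.004] shift cur axes [0.0005 0.0009 0.0004] shift tgt axes [0.0005 0.0009 0.0004] pos [ 0.59   -0.0465  0.145 ] t 6.65 w 0.438 F [ 0.2 -0.3 -4.9] q7 -2.08
```

```bash
python3 -m creep '[[[0,0,0,0,0,0.003,0.03],[0,0,0,0,0,0.002,0.03],[0,0,0,0,0,0,0.03]]]'; python3 - <<'E'
from h import *
togo(.589,-.0465,.1446,-117.5)
c=grab('side'); crop(c,235,140,335,240,6,'pics/side4c.png')
E
```

```text
t: 6.9
eef_pos: [0.5902, -0.0466, 0.1449]
tool_rot: [-0.001, -0.517, 0.856, 0.001]
contact_force: [-0.3, 0.6, -3.7]
gripper_width: 0.434
turn [ 0.003 -0.001 -0.005] shift cur axes [0.0005 0.0011 0.0003] shift tgt axes [0.0005 0.0011 0.0003] pos [ 0.5902 -0.0466  0.1449] t 6.9 w 0.434 F [-0.3  0.6 -3.7] q7 -2.08
```

View pics/side4c.png

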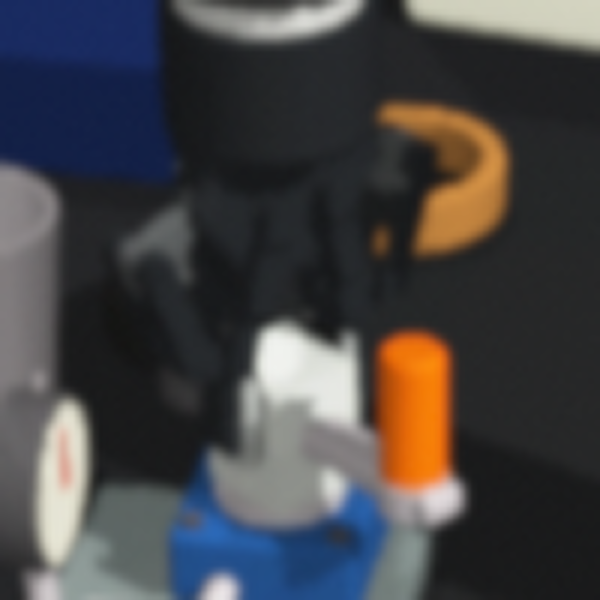

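```bash
python3 -m creep '[[[0,0,0,0,0,0,0.06],[0,0,0,0,0,0,0.06],[0,0,0,0,0,0,0.06],[0,0,0,0,0,0,0.06],[0,0,0,0,0,-0.01,0.06],[0,0,0,0,0,-0.03,0.06],[0,0,0,0,0,-0.03,0.06],[0,0,0,0,0,-0.03,0.06],[0,0,0,0,0,0,0.06]]]'; python3 - <<'E'
from h import *
togo(.527,-.014,.235,-90)
for n in('top','side'):
    c=grab(n); o=get_obs(); p=np.array(o['eef_pos'])
    P=cloud(c);a=c['color'].astype(int)
    m=(abs(P[...,0]-.527)<.05)&(abs(P[...,1]+.01)<.05)&(a[...,0]>180)&(a[...,2]<120)&(P[...,2]>.08)
    rectm(c,m&(P[...,2]>.133),.139,n+' handle')
    print(P[m].max(0), np.median(P[m],0))
c=load('side');crop(c,235,140,335,240,6,'pics/side5c.png')
E
```

```text
t: 7.7
eef_pos: [0.5897, -0.047, 0.2463]
tool_rot: [-0.004, -0.516, 0.856, 0.002]
contact_force: [0.2, -0.2, 1.4]
gripper_width: 0.699
turn [ 0.009 -0.003 -0.485] shift cur axes [0.     0.0707 0.0119] shift tgt axes [-0.033   0.0627  0.0113] pos [ 0.5897 -0.047   0.2463] t 7.7 w 0.699 F [ 0.2 -0.2  1.4] q7 -2.07
top handle 12 [525.1  -4.6] [ 2.  14.1] 89.9
[ 0.53174821 -0.00349484  0.14367376] [ 0.52164873 -0.00553839  0.13953334]
side handle 62 [524.3  -7.4] [19.6 29.8] 34.6
[0.53643954 0.00298871 0.14090202] [ 0.5228968  -0.00564485  0.11874684]
```

View pics/side5c.png

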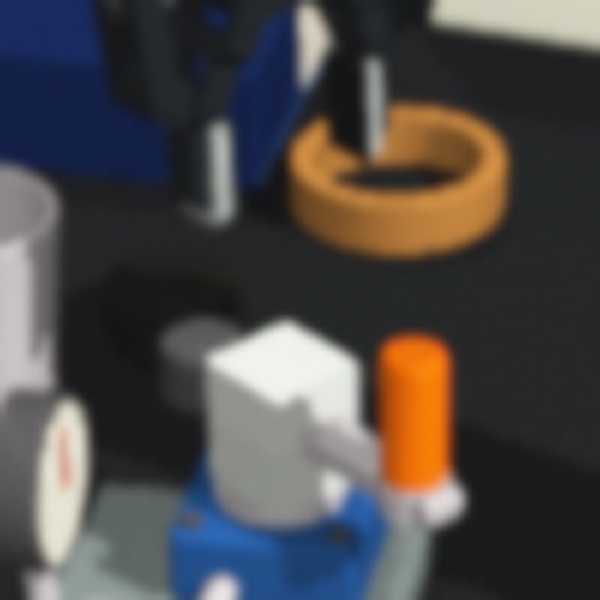

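```bash
python3 -m creep '[[[0,0,-0.121,0,0,0,0.06],[0,0,-0.121,0,0,0,0.06],[0,0,-0.121,0,0,0,0.06],[0,0,-0.121,0,0,0,0.06],[0,0,0,-0.017,0.032,0,0.06],[0,0,0,-0.016,0.032,0,0.06],[0,0,0,0,0,0,0.06]]]'; python3 -c "
from h import *
togo(.525,-.014,.172,-90)"
```

```text
t: 8.38
eef_pos: [0.5167, -0.0148, 0.2348]
tool_rot: [0.011, 0.714, -0.7, -0.01]
contact_force: [-0.2, -0.5, -0.5]
gripper_width: 0.698
turn [ 0.03  -0.001  0.019] shift cur axes [-0.0007 -0.0102  0.0625] shift tgt axes [-0.0008 -0.0083  0.0628] pos [ 0.5167 -0.0148  0.2348] t 8.38 w 0.698 F [-0.2 -0.5 -0.5] q7 -1.69
```

```bash
python3 -m creep '[[[0.03,0,0.019,-0.001,-0.008,0,0.06],[0,0,0,0,0,0,0.06]]]'; python3 -c "
from h import *
togo(.525,-.014,.172,-90)"
```

```text
t: 8.55
eef_pos: [0.5216, -0.0129, 0.2323]
tool_rot: [0.002, 0.707, -0.707, -0.001]
contact_force: [0.1, 0.5, 0.1]
gripper_width: 0.7
turn [ 0.005 -0.001  0.001] shift cur axes [ 0.001  -0.0037  0.0603] shift tgt axes [ 0.0011 -0.0034  0.0603] pos [ 0.5216 -0.0129  0.2323] t 8.55 w 0.7 F [0.1 0.5 0.1] q7 -1.71
```

```bash
python3 -m creep '[[[0.005,0,0,0.001,-0.004,0.02,0.06],[0,0,0,0,0,0.02,0.06],[0,0,0,0,0,0.015,0.06],[0,0,0,0,0,0.003,0.06],[0,0,0,0,0,0,0.06],[0,0,0,0,0,0,0.015],[0,0,0,0,0,0,0.015],[0,0,0,0,0,0,0.015],[0,0,0,0,0,0,0.015],[0,0,0,0,0,0,0.015],[0,0,0,0,0,0,0.015]]]' 40; python3 - <<'E'
from h import *
togo(.525,-.014,.172,-90)
c=grab('side'); crop(c,235,140,335,240,6,'pics/side6c.png')
E
```

```text
t: 9.47
eef_pos: [0.5245, -0.0152, 0.1715]
tool_rot: [0.003, 0.708, -0.706, -0.002]
contact_force: [0.8, -0.2, -4.6]
gripper_width: 0.268
turn [ 0.007 -0.002  0.003] shift cur axes [-0.0012 -0.0005 -0.0005] shift tgt axes [-0.0012 -0.0005 -0.0005] pos [ 0.5245 -0.0152  0.1715] t 9.47 w 0.268 F [ 0.8 -0.2 -4.6] q7 -1.72
```

View pics/side6c.png

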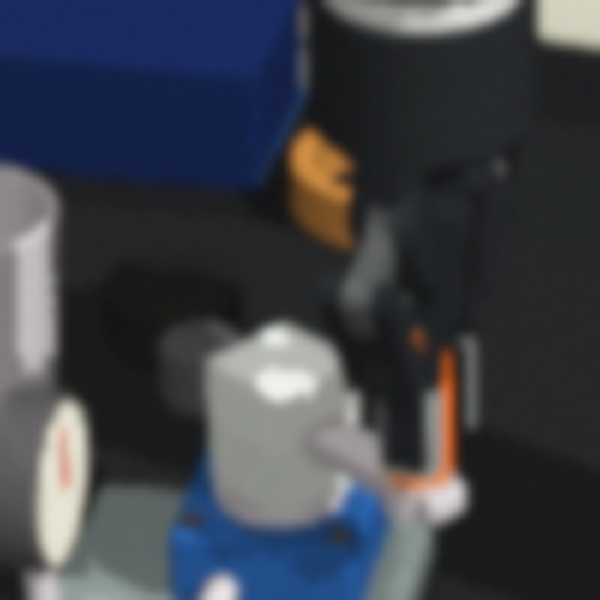

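```bash
cat >> h.py <<'E'
def wind(n,step,z,c=(.589,-.046),r=.070,gain=1.0):
    o=get_obs(); p=np.array(o['eef_pos']); togo(p[0],p[1],z,-90)
    d=p[:2]-c; f=np.arctan2(d[1],d[0]); print('phi',np.degrees(f).round(1),'r',np.hypot(*d).round(4))
    prev=p[:2]
    for i in range(1,n+1):
        g=f-np.radians(step)*i; q=np.array(c)+r*np.array([np.cos(g),np.sin(g)]); s=q-prev; prev=q
        print(np.round([-s[1],-s[0]],3),end=' ')
    print()
E
python3 -c "
from h import *
wind(10,12,.1705)"
```

```text
turn [ 0.007 -0.002  0.003] shift cur axes [-0.     -0.      0.0009] shift tgt axes [0.     0.     0.0009] pos [ 0.5244 -0.0152  0.1714] t 9.52 w 0.268 F [ 0.2 -0.5 -3.9] q7 -1.72
phi 154.5 r 0.0715
[-0.012 -0.009] [-0.011 -0.01 ] [-0.008 -0.012] [-0.006 -0.014] [-0.003 -0.014] [ 0.    -0.015] [ 0.003 -0.014] [ 0.006 -0.013] [ 0.009 -0.012] [ 0.011 -0.01 ]
```

```bash
python3 -m creep '[[[0.007,-0.002,0.003,-0.012,-0.009,0.001,0.015],[0,0,0,-0.011,-0.010,0,0.015],[0,0,0,-0.008,-0.012,0,0.015],[0,0,0,-0.006,-0.014,0,0.015],[0,0,0,-0.003,-0.014,0,0.015],[0,0,0,0,-0.015,0,0.015]]]'; python3 -c "
from h import *
wind(8,15,.1705)"
```

```text
t: 10.02
eef_pos: [0.5968, 0.0245, 0.1702]
tool_rot: [-0.005, -0.706, 0.708, 0.001]
contact_force: [-4.0, -6.1, 1.9]
gripper_width: 0.266
turn [ 0.009 -0.006 -0.003] shift cur axes [ 0.      0.     -0.0003] shift tgt axes [ 0.      0.     -0.0003] pos [0.5968 0.0245 0.1702] t 10.02 w 0.266 F [-4.  -6.1  1.9] q7 -1.78
phi 83.7 r 0.071
[ 0.005 -0.018] [ 0.009 -0.016] [ 0.013 -0.013] [ 0.016 -0.009] [ 0.018 -0.005] [ 0.018 -0.   ] [0.018 0.004] [0.016 0.009]
```

```bash
python3 -m creep '[[[0.009,-0.006,-0.003,0.005,-0.018,0,0.015],[0,0,0,0.009,-0.016,0,0.015],[0,0,0,0.013,-0.013,0,0.015],[0,0,0,0.016,-0.009,0,0.015],[0,0,0,0.018,-0.005,0,0.015],[0,0,0,0.018,0,0,0.015],[0,0,0,0.018,0.004,0,0.015],[0,0,0,0.016,0.009,0,0.015]]]'; python3 -c "
from h import *
wind(10,15,.1705)"
```

```text
t: 10.68
eef_pos: [0.6505, -0.0793, 0.1709]
tool_rot: [0.002, 0.712, -0.702, -0.005]
contact_force: [2.9, 1.2, -2.1]
gripper_width: 0.272
turn [0.009 0.004 0.013] shift cur axes [ 0.     -0.      0.0004] shift tgt axes [0.     0.     0.0004] pos [ 0.6505 -0.0793  0.1709] t 10.68 w 0.272 F [ 2.9  1.2 -2.1] q7 -1.58
phi -28.4 r 0.0699
[0.015 0.011] [0.012 0.014] [0.007 0.017] [0.003 0.018] [-0.002  0.018] [-0.007  0.017] [-0.011  0.015] [-0.014  0.012] [-0.017  0.007] [-0.018  0.003]
```

```bash
python3 -m creep '[[[0.009,0.004,0.013,0.015,0.011,0,0.015],[0,0,0,0.012,0.014,0,0.015],[0,0,0,0.007,0.017,0,0.015],[0,0,0,0.003,0.018,0,0.015],[0,0,0,-0.002,0.018,0,0.015],[0,0,0,-0.007,0.017,0,0.015],[0,0,0,-0.011,0.015,0,0.015],[0,0,0,-0.014,0.012,0,0.015],[0,0,0,-0.017,0.007,0,0.015],[0,0,0,-0.018,0.003,0,0.015]]]'; python3 -c "
from h import *
wind(12,15,.1705)"
```

```text
t: 11.52
eef_pos: [0.5196, -0.0626, 0.1701]
tool_rot: [-0.003, -0.7, 0.714, -0.01]
contact_force: [-8.2, -6.3, 10.5]
gripper_width: 0.267
turn [-0.009 -0.018 -0.019] shift cur axes [ 0.     -0.     -0.0004] shift tgt axes [ 0.      0.     -0.0004] pos [ 0.5196 -0.0626  0.1701] t 11.52 w 0.267 F [-8.2 -6.3 10.5] q7 -1.67
phi -166.5 r 0.0713
[-0.018  0.001] [-0.018 -0.003] [-0.017 -0.007] [-0.014 -0.012] [-0.011 -0.015] [-0.007 -0.017] [-0.002 -0.018] [ 0.003 -0.018] [ 0.007 -0.017] [ 0.012 -0.014] [ 0.015 -0.011] [ 0.017 -0.007]
```

```bash
python3 -m creep '[[[-0.009,-0.018,-0.019,-0.018,0.001,-0.001,0.015],[0,0,0,-0.018,-0.003,0,0.015],[0,0,0,-0.017,-0.007,0,0.015],[0,0,0,-0.014,-0.012,0,0.015],[0,0,0,-0.011,-0.015,0,0.015],[0,0,0,-0.007,-0.017,0,0.015],[0,0,0,-0.002,-0.018,0,0.015],[0,0,0,0.003,-0.018,0,0.015],[0,0,0,0.007,-0.017,0,0.015],[0,0,0,0.012,-0.014,0,0.015]]]'; python3 -c "
from h import *
wind(12,15,.1708)"
```

```text
t: 12.35
eef_pos: [0.6403, 0.0044, 0.1694]
tool_rot: [0.01, 0.708, -0.706, 0.0]
contact_force: [-7.0, -1.7, 6.3]
gripper_width: 0.267
turn [ 0.013 -0.014  0.003] shift cur axes [ 0.      0.     -0.0014] shift tgt axes [ 0.      0.     -0.0014] pos [0.6403 0.0044 0.1694] t 12.35 w 0.267 F [-7.  -1.7  6.3] q7 -1.75
phi 44.5 r 0.0719
[ 0.016 -0.01 ] [ 0.017 -0.007] [ 0.018 -0.002] [0.018 0.003] [0.017 0.007] [0.014 0.011] [0.011 0.015] [0.007 0.017] [0.002 0.018] [-0.003  0.018] [-0.007  0.017] [-0.011  0.014]
```

```bash
python3 -m creep '[[[0.013,-0.014,0.003,0.016,-0.01,-0.001,0.015],[0,0,0,0.017,-0.007,0,0.015],[0,0,0,0.018,-0.002,0,0.015],[0,0,0,0.018,0.003,0,0.015],[0,0,0,0.017,0.007,0,0.015],[0,0,0,0.014,0.011,0,0.015],[0,0,0,0.011,0.015,0,0.015],[0,0,0,0.007,0.017,0,0.015],[0,0,0,0.002,0.018,0,0.015],[0,0,0,0,0,0,0.015]]]'; python3 - <<'E'
from h import *
wind(12,15,.1708)
c=grab('top'); crop(c,200,200,320,290,6,'pics/top7c.png')
c=grab('side'); crop(c,200,180,330,310,5,'pics/side7c.png')
E
```

```text
t: 13.18
eef_pos: [0.5971, -0.1155, 0.1714]
tool_rot: [-0.006, 0.709, -0.705, 0.004]
contact_force: [-0.4, 3.3, -5.3]
gripper_width: 0.273
turn [-0.013  0.003  0.005] shift cur axes [0.     0.     0.0006] shift tgt axes [0.     0.     0.0006] pos [ 0.5971 -0.1155  0.1714] t 13.18 w 0.273 F [-0.4  3.3 -5.3] q7 -1.53
phi -83.4 r 0.0699
[-0.     0.018] [-0.005  0.018] [-0.009  0.016] [-0.013  0.013] [-0.016  0.009] [-0.018  0.004] [-0.018 -0.   ] [-0.018 -0.005] [-0.016 -0.009] [-0.013 -0.013] [-0.009 -0.016] [-0.004 -0.018]
```

View pics/top7c.png

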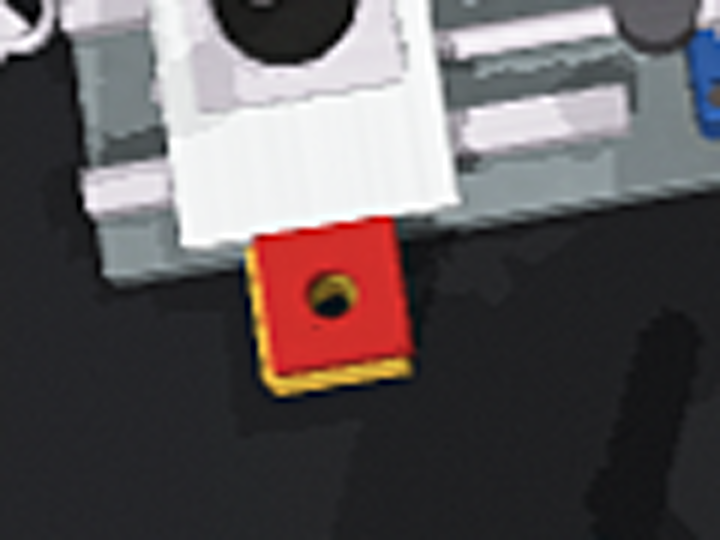

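View pics/side7c.png

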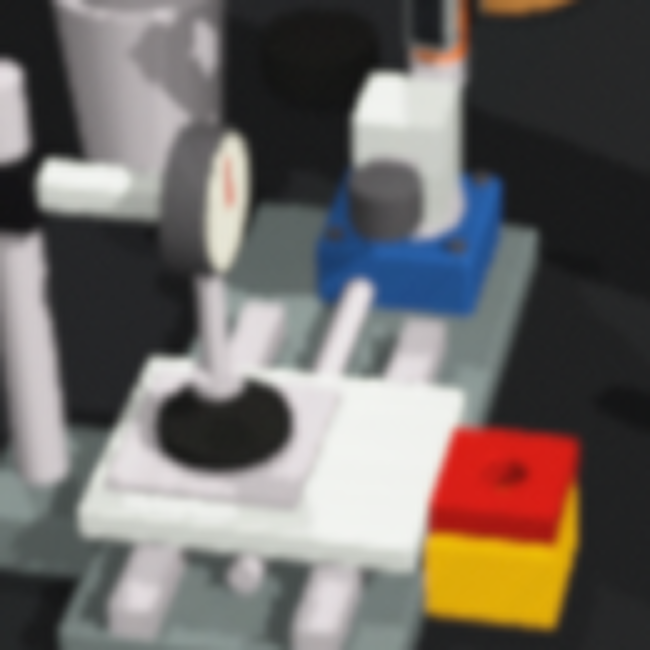

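```bash
python3 - <<'E'
from h import *
c=load('top');f=lambda X,Y,z: at_z(c,200+(X+.5)/6-.5,200+(Y+.5)/6-.5,z)
th=np.radians(9); ey=np.array([-np.sin(th),np.cos(th)]); ex=np.array([np.cos(th),np.sin(th)])
r=[f(*p,.05)[:2] for p in((252,240),(272,378),(394,218),(413,358))]
y=[f(*p,.034)[:2] for p in((246,250),(265,388))]
for q in r+y: print(q.round(4),(q@ey).round(4),(q@ex).round(4))
print(f(331,294,.05),f(331,294,.05)[:2]@ey)
print((np.mean(r,0)).round(4), 'from t0 yellow', np.array([.5075,.1478])@ey,np.array([.4589,.1396])@ey)
E
```

```text
[0.5069 0.1437] 0.0626 0.5232
[0.457  0.1353] 0.0621 0.4725
[0.515  0.0931] 0.0114 0.5232
[0.4641 0.0854] 0.0118 0.4718
[0.5065 0.1483] 0.0672 0.5234
[0.4558 0.1401] 0.0671 0.4721
[0.4872688  0.11502631 0.05      ] 0.0373845140018943
[0.4858 0.1144] from t0 yellow 0.06658984573204418 0.0660935163401193
```

```bash
python3 -m creep '[[[-0.013,0.003,0.005,0,0.018,0.0005,0.015],[0,0,0,-0.005,0.018,0,0.015],[0,0,0,-0.009,0.016,0,0.015],[0,0,0,-0.013,0.013,0,0.015],[0,0,0,-0.015,0.008,0,0.015],[0,0,0,0,0,0,0.015],[0,0,0,0,0,0,0.015],[0,0,0,0,0,0,0.015]]]'; python3 - <<'E'
from h import *
wind(4,15,.1708)
c=grab('top'); crop(c,230,225,280,275,12,'pics/top8c.png')
c=grab('side'); crop(c,275,250,325,310,10,'pics/side8c.png')
E
```

```text
t: 13.95
eef_pos: [0.5293, -0.0814, 0.1718]
tool_rot: [-0.005, -0.706, 0.708, -0.007]
contact_force: [-3.1, -2.7, -0.3]
gripper_width: 0.272
turn [-0.002 -0.017 -0.002] shift cur axes [-0.     0.     0.001] shift tgt axes [0.    0.    0.001] pos [ 0.5293 -0.0814  0.1718] t 13.95 w 0.272 F [-3.1 -2.7 -0.3] q7 -1.62
phi -149.3 r 0.0694
[-0.016  0.008] [-0.018  0.003] [-0.018 -0.002] [-0.017 -0.007]
```

View pics/top8c.png

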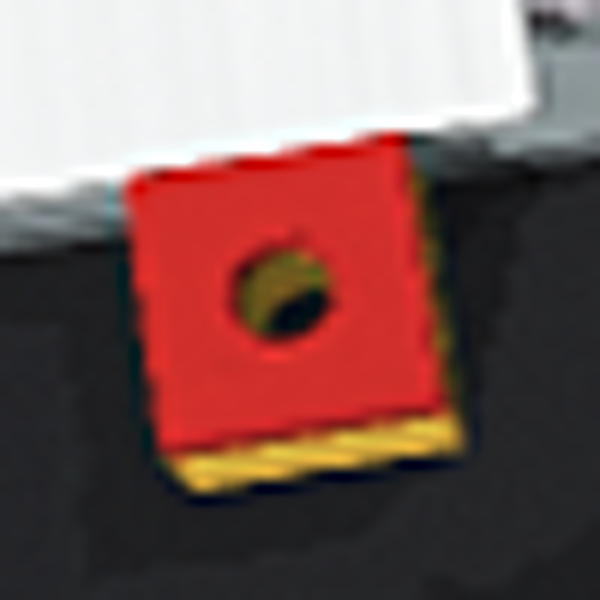

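View pics/side8c.png

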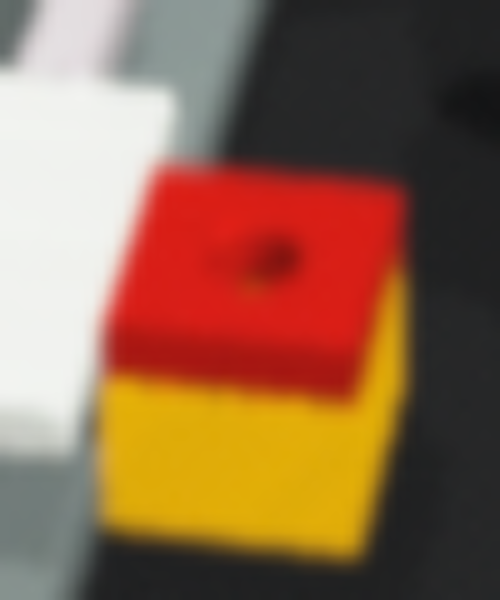

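```bash
python3 - <<'E'
from h import *
c=load('top');f=lambda X,Y,z: at_z(c,230+(X+.5)/12-.5,225+(Y+.5)/12-.5,z)
th=np.radians(9); ey=np.array([-np.sin(th),np.cos(th)]); ex=np.array([np.cos(th),np.sin(th)])
for p in((130,185),(160,450),(408,140),(445,410)):
    q=f(*p,.05)[:2]; print('red',q.round(4),(q@ey).round(4),(q@ex).round(4))
for p in((190,492),(463,450)):
    for z in(0.0,.034):
        q=f(*p,z)[:2]; print('yel',z,q.round(4),(q@ey).round(4),(q@ex).round(4))
q=f(282,290,.05)[:2];print('hole',q.round(4),q@ey)
E
```

```text
red [0.5061 0.1462] 0.0653 0.5228
red [0.4582 0.1396] 0.0662 0.4744
red [0.5143 0.0967] 0.0151 0.5231
red [0.4653 0.0893] 0.0154 0.4735
yel 0.0 [0.4578 0.1415] 0.0682 0.4743
yel 0.034 [0.4529 0.1365] 0.064 0.4687
yel 0.0 [0.4656 0.0908] 0.0169 0.4741
yel 0.034 [0.4605 0.0875] 0.0144 0.4685
hole [0.487  0.1187] 0.04102502641613754
```

```bash
python3 -m creep '[[[-0.002,-0.017,-0.002,-0.013,0.007,0,0.015],[0,0,0,-0.014,0.004,0,0.015],[0,0,0,0,0,0,0.015],[0,0,0,0,0,0,0.015],[0,0,0,0,0,0,0.015],[0,0,0,0,0,0,0.015]]]'; python3 - <<'E'
from h import *
wind(4,15,.1708)
c=grab('top'); crop(c,230,225,280,275,12,'pics/top9c.png')
c=grab('side'); crop(c,275,250,325,310,10,'pics/side9c.png')
E
```

```text
t: 14.55
eef_pos: [0.5195, -0.056, 0.1709]
tool_rot: [-0.0, -0.706, 0.708, 0.001]
contact_force: [-4.3, -0.7, 1.2]
gripper_width: 0.267
turn [ 0.002  0.    -0.003] shift cur axes [ 0.     -0.      0.0001] shift tgt axes [0.     0.     0.0001] pos [ 0.5195 -0.056   0.1709] t 14.55 w 0.267 F [-4.3 -0.7  1.2] q7 -1.65
phi -171.9 r 0.0702
[-0.018 -0.   ] [-0.018 -0.005] [-0.016 -0.009] [-0.013 -0.013]
```

View pics/top9c.png

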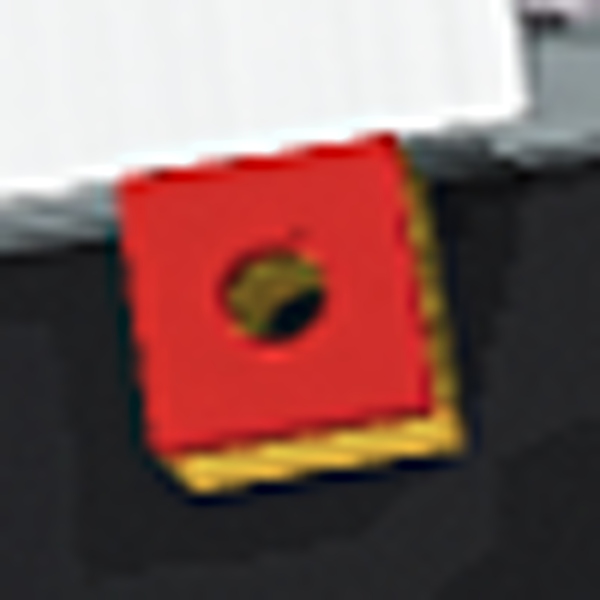

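View pics/side9c.png

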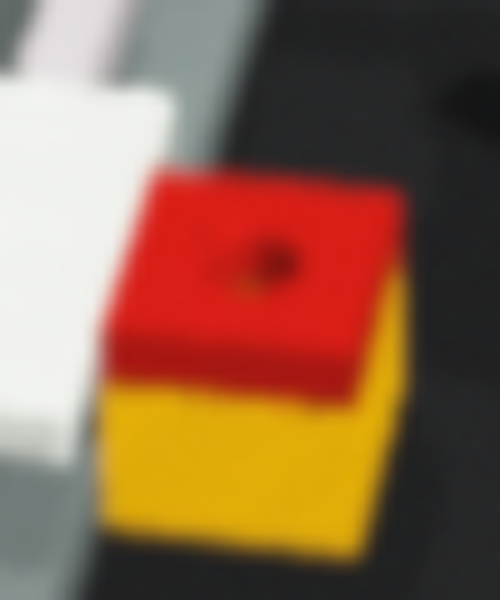

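```bash
python3 - <<'E'
from h import *
th=np.radians(9); ey=np.array([-np.sin(th),np.cos(th)]); ex=np.array([np.cos(th),np.sin(th)])
c=load('top');f=lambda X,Y,z: at_z(c,230+(X+.5)/12-.5,225+(Y+.5)/12-.5,z)
for p in((120,185),(150,452),(398,140),(435,412)):
    q=f(*p,.05)[:2]; print('red',q.round(4),(q@ey).round(4),(q@ex).round(4))
q=f(273,292,.05)[:2];print('hole',q.round(4),q@ey)
c=load('side');f=lambda X,Y,z: at_z(c,275+(X+.5)/10-.5,250+(Y+.5)/10-.5,z)
for p,z in(((108,330),.05),((352,368),.05),((158,170),.05),((407,188),.05),((103,528),0),((360,560),0),((105,378),.036),((352,405),.036),((410,385),0)):
    q=f(*p,z)[:2]; print('side',z,q.round(4),(q@ey).round(4),(q@ex).round(4))
E
```

```text
red [0.5061 0.148 ] 0.067 0.5231
red [0.4578 0.1414] 0.068 0.4743
red [0.5143 0.0985] 0.0168 0.5234
red [0.4649 0.091 ] 0.0172 0.4734
hole [0.4866 0.1203] 0.042655723424462964
side 0.05 [0.5053 0.1501] 0.0692 0.5225
side 0.05 [0.4581 0.1454] 0.0719 0.4752
side 0.05 [0.514  0.1008] 0.0191 0.5234
side 0.05 [0.4661 0.0901] 0.016 0.4745
side 0 [0.5075 0.1501] 0.0688 0.5248
side 0 [0.4575 0.1424] 0.0691 0.4741
side 0.036 [0.5071 0.1478] 0.0667 0.524
side 0.036 [0.4601 0.1398] 0.0661 0.4763
side 0 [0.4653 0.0896] 0.0157 0.4736
```

```bash
python3 -m creep '[[[0,0,0,0,0,0,0.06],[0,0,0,0,0,0,0.06],[0,0,0,0,0,0,0.06],[0,0,0,0,0,0,0.06],[0,0,0,0,0,-0.01,0.06],[0,0,0,0,0,-0.025,0.06],[0,0,0,0,0,-0.03,0.06],[0,0,0,0,0,-0.025,0.06],[0,0,0,0,0,0,0.06]]]'; python3 - <<'E'
from h import *
togo(.502,.3905,.25,-90)
c=grab('side'); crop(c,200,150,330,310,4,'pics/side10c.png')
E
```

```text
t: 15.4
eef_pos: [0.5241, -0.0553, 0.2681]
tool_rot: [0.004, -0.706, 0.708, -0.003]
contact_force: [1.1, -0.7, 1.1]
gripper_width: 0.703
turn [-0.01   0.002 -0.002] shift cur axes [-0.4457  0.0233  0.019 ] shift tgt axes [-0.4458  0.0221  0.0181] pos [ 0.5241 -0.0553  0.2681] t 15.4 w 0.703 F [ 1.1 -0.7  1.1] q7 -1.62
```

View pics/side10c.png

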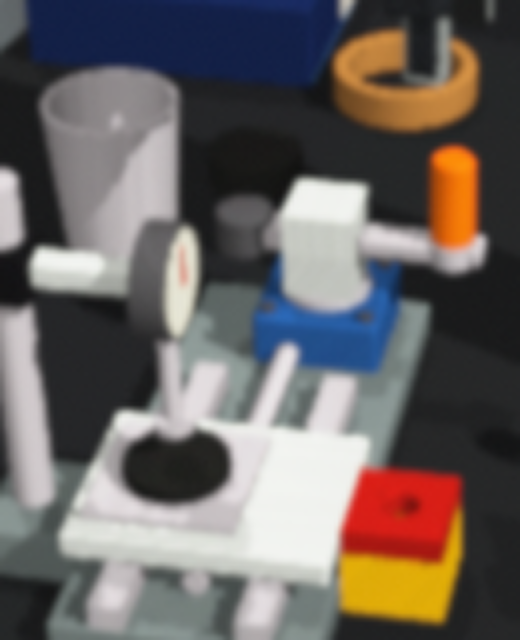

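```bash
python3 -m creep '[[[-0.01,0.002,-0.002,-0.02,0.01,0,0.06],[0,0,0,-0.03,0.006,0,0.06],[0,0,0,-0.034,0.003,0,0.06],[0,0,0,-0.034,0.002,0,0.06],[0,0,0,-0.034,0,0,0.06],[0,0,0,-0.034,0,0,0.06],[0,0,0,-0.034,0,0,0.06],[0,0,0,-0.034,0,0,0.06],[0,0,0,-0.034,0,0,0.06],[0,0,0,-0.034,0,0,0.06],[0,0,0,-0.034,0,0,0.06],[0,0,0,-0.034,0,0,0.06],[0,0,0,-0.02,0,0,0.06],[0,0,0,0,0,0,0.06]]]'; python3 - <<'E'
from h import *
togo(.502,.3905,.22,-90)
c=grab('top'); crop(c,210,180,350,285,5,'pics/top11c.png')
P=cloud(c);a=c['color'].astype(int)
m=(abs(P[...,0]-.49)<.06)&(abs(P[...,1]-.11)<.06)&(abs(P[...,2]-.05)<.005)&(a[...,0]>130)&(a[...,1]<80); rectm(c,m,.05,'red')
E
```

```text
t: 16.62
eef_pos: [0.5003, 0.3697, 0.2599]
tool_rot: [-0.003, -0.704, 0.71, 0.002]
contact_force: [-0.8, 0.2, -0.7]
gripper_width: 0.702
turn [ 0.007 -0.002 -0.009] shift cur axes [-0.0209 -0.0018  0.0398] shift tgt axes [-0.0208 -0.0017  0.0399] pos [0.5003 0.3697 0.2599] t 16.62 w 0.702 F [-0.8  0.2 -0.7] q7 -2.44
red 486 [486.1 120.4] [50.6 50.3] 9.5
```

View pics/top11c.png

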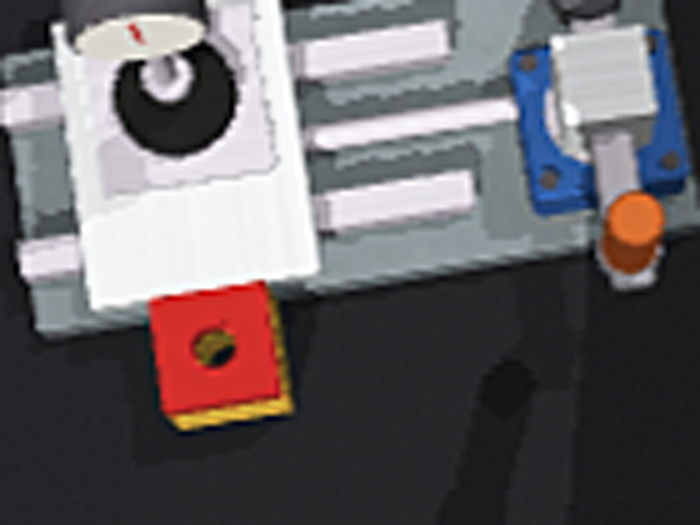

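```bash
python3 -m creep '[[[0.007,-0.002,-0.009,-0.021,-0.002,0.01,0.06],[0,0,0,0,0,0.02,0.06],[0,0,0,0,0,0,0.06]]]'; python3 - <<'E'
from h import *
togo(.502,.391,.132,-90)
c=grab('side'); crop(c,190,310,290,430,5,'pics/side12c.png')
E
```

```text
t: 16.92
eef_pos: [0.5035, 0.386, 0.2278]
tool_rot: [-0.002, -0.706, 0.708, -0.002]
contact_force: [-0.2, -0.7, -1.2]
gripper_width: 0.701
turn [-0.    -0.005 -0.003] shift cur axes [-0.0055  0.0016  0.0958] shift tgt axes [-0.005   0.0015  0.0958] pos [0.5035 0.386  0.2278] t 16.92 w 0.701 F [-0.2 -0.7 -1.2] q7 -2.47
```

View pics/side12c.png

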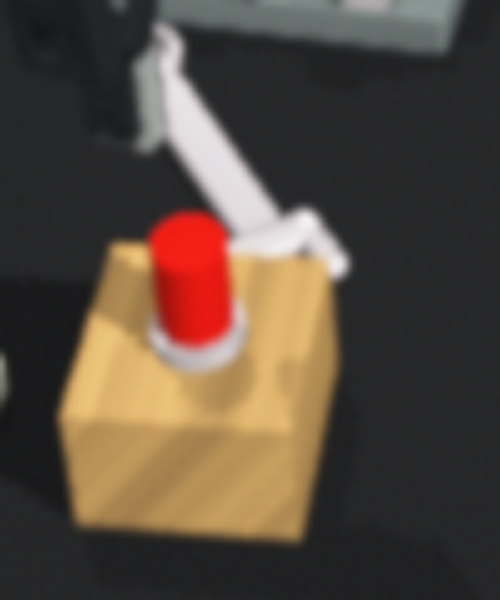

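```bash
python3 -m creep '[[[0,-0.005,-0.003,-0.005,0.0015,0.01,0.06],[0,0,0,0,0,0.022,0.06],[0,0,0,0,0,0.018,0.06],[0,0,0,0,0,0,0.06]]]'; python3 -c "
from h import *
togo(.502,.391,.132,-90)"
```

```text
t: 17.3
eef_pos: [0.5052, 0.3899, 0.1814]
tool_rot: [0.004, -0.705, 0.709, -0.0]
contact_force: [-0.1, -0.1, -0.5]
gripper_width: 0.704
turn [-0.007  0.006 -0.005] shift cur axes [-0.0008  0.0035  0.0493] shift tgt axes [-0.0011  0.0032  0.0494] pos [0.5052 0.3899 0.1814] t 17.3 w 0.704 F [-0.1 -0.1 -0.5] q7 -2.49
```

```bash
python3 -m creep '[[[-0.007,0.006,-0.005,-0.001,0.0035,0.012,0.06],[0,0,0,0,0,0.018,0.06],[0,0,0,0,0,0.012,0.06],[0,0,0,0,0,0,0.06]]]'; python3 -c "
from h import *
togo(.502,.391,.132,-90)"
```

```text
t: 17.63
eef_pos: [0.5031, 0.3902, 0.1399]
tool_rot: [0.001, -0.706, 0.708, -0.0]
contact_force: [-1.1, -0.7, -0.5]
gripper_width: 0.701
turn [-0.002  0.001 -0.002] shift cur axes [-0.0008  0.0012  0.0079] shift tgt axes [-0.0008  0.0011  0.0079] pos [0.5031 0.3902 0.1399] t 17.63 w 0.701 F [-1.1 -0.7 -0.5] q7 -2.5
```

```bash
python3 -m creep '[[[-0.002,0.001,-0.002,-0.001,0.001,0.007,0.06],[0,0,0,0,0,0,0.06],[0,0,0,0,0,0,0.012],[0,0,0,0,0,0,0.012],[0,0,0,0,0,0,0.012],[0,0,0,0,0,0,0.012],[0,0,0,0,0,0,0.012],[0,0,0,0,0,0,0.012]]]' 60; python3 - <<'E'
from h import *
togo(.502,.391,.132,-90)
c=grab('side'); crop(c,190,310,290,430,5,'pics/side13c.png')
c=grab('top');crop(c,90,210,170,280,6,'pics/top13c.png')
E
```

```text
t: 18.3
eef_pos: [0.5033, 0.3925, 0.1357]
tool_rot: [-0.002, 0.707, -0.707, 0.0]
contact_force: [0.5, -0.6, -1.2]
gripper_width: 0.261
turn [-0.003  0.003  0.   ] shift cur axes [0.0015 0.0013 0.0037] shift tgt axes [0.0015 0.0013 0.0037] pos [0.5033 0.3925 0.1357] t 18.3 w 0.261 F [ 0.5 -0.6 -1.2] q7 -2.5
```

View pics/side13c.png

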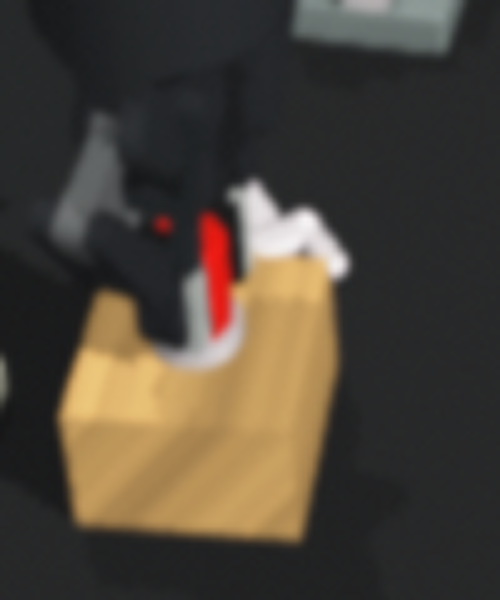

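View pics/top13c.png

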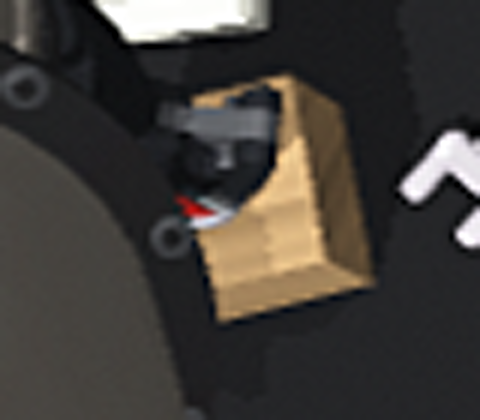

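```bash
python3 -m creep '[[[0,0,0,0,0,-0.01,0.012],[0,0,0,0,0,-0.02,0.012],[0,0,0,0,0,-0.025,0.012],[0,0,0,0,0,-0.025,0.012],[0,0,0,0,0,0,0.012]]]'; python3 -c "
from h import *
togo(.4874,.1205,.215,-90)"
```

```text
t: 18.82
eef_pos: [0.5029, 0.3925, 0.2193]
tool_rot: [-0.001, 0.707, -0.707, -0.0]
contact_force: [1.2, 0.9, -0.6]
gripper_width: 0.264
turn [-0.001  0.002  0.001] shift cur axes [0.272  0.0157 0.0036] shift tgt axes [0.272  0.0155 0.0043] pos [0.5029 0.3925 0.2193] t 18.82 w 0.264 F [ 1.2  0.9 -0.6] q7 -2.47
```

```bash
python3 -m creep '[[[0,0,0,0.016,0.002,0,0.012],[0,0,0,0.026,0.002,0,0.012],[0,0,0,0.032,0.002,0,0.012],[0,0,0,0.032,0.002,0,0.012],[0,0,0,0.032,0.002,0,0.012],[0,0,0,0.032,0.002,0,0.012],[0,0,0,0.032,0.002,0,0.012],[0,0,0,0.03,0.002,0,0.012],[0,0,0,0.02,0,0,0.012],[0,0,0,0.01,0,0,0.012],[0,0,0,0,0,0,0.012]]]'; python3 -c "
from h import *
togo(.4874,.1205,.215,-90)"
```

```text
t: 19.73
eef_pos: [0.4797, 0.1123, 0.2163]
tool_rot: [-0.001, -0.707, 0.707, 0.002]
contact_force: [-1.1, 1.6, -0.7]
gripper_width: 0.262
turn [ 0.004  0.001 -0.   ] shift cur axes [-0.0082 -0.0077  0.0013] shift tgt axes [-0.0082 -0.0077  0.0013] pos [0.4797 0.1123 0.2163] t 19.73 w 0.262 F [-1.1  1.6 -0.7] q7 -2.02
```

```bash
python3 -m creep '[[[0.004,0.001,0,-0.008,-0.0077,0.006,0.012],[0,0,0,0,0,0.006,0.012],[0,0,0,0,0,0,0.012]]]'; python3 - <<'E'
from h import *
togo(.4874,.1205,.19,-90)
c=grab('side'); crop(c,240,190,340,310,5,'pics/side14c.png')
c=grab('top');crop(c,210,180,310,280,6,'pics/top14c.png')
E
```

```text
t: 19.98
eef_pos: [0.4878, 0.1225, 0.2034]
tool_rot: [-0.001, 0.707, -0.707, 0.0]
contact_force: [0.2, -0.5, -1.8]
gripper_width: 0.264
turn [-0.001  0.001  0.   ] shift cur axes [0.002  0.0004 0.0134] shift tgt axes [0.002  0.0004 0.0134] pos [0.4878 0.1225 0.2034] t 19.98 w 0.264 F [ 0.2 -0.5 -1.8] q7 -2.05
```

View pics/side14c.png

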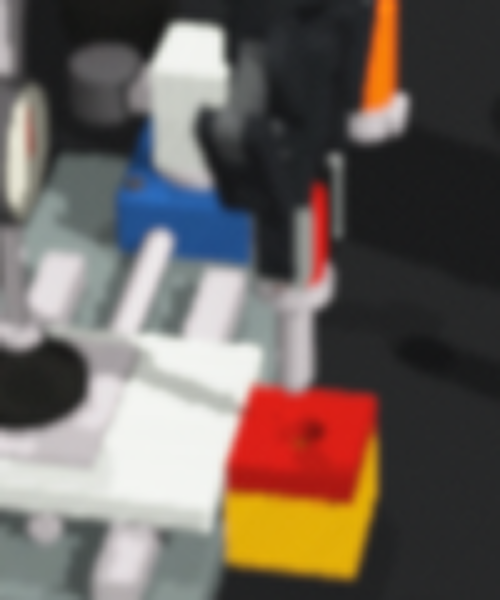

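View pics/top14c.png

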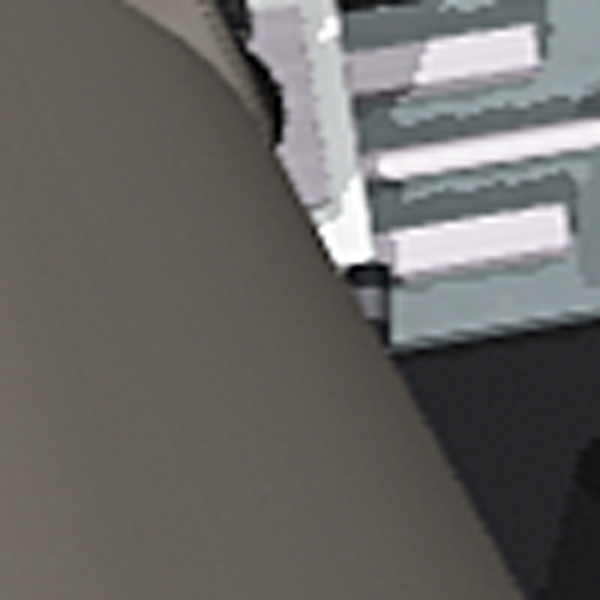

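```bash
python3 - <<'E'
from h import *
c=load('side')
for y in(.1205,.1225,.127,.129):
  for z in(.072,.05): u,v=proj(c,(.4868,y,z)); print(y,z,((u-240)*5+2,(v-190)*5+2))
E
```

```text
0.1205 0.072 (np.float64(301.1353986527659), np.float64(383.26989625955645))
0.1205 0.05 (np.float64(301.6383433714186), np.float64(428.7351820332087))
0.1225 0.072 (np.float64(299.31770533657766), np.float64(386.3133480786159))
0.1225 0.05 (np.float64(299.84230602869826), np.float64(431.80867384118227))
0.127 0.072 (np.float64(295.2085803129965), np.float64(393.1934548141059))
0.127 0.05 (np.float64(295.7823575924486), np.float64(438.75631238009544))
0.129 0.072 (np.float64(293.3736649588819), np.float64(396.26574232408683))
0.129 0.05 (np.float64(293.9695006257396), np.float64(441.85858698412443))
```

```bash
python3 -m creep '[[[0,0.001,0,0.002,0.001,0.005,0.012],[0,0,0,0,0,0.004,0.012],[0,0,0,0,0,0,0.012]]]'; python3 -c "
from h import *
togo(.4868,.1205,.1357,-90)"
```

```text
t: 20.33
eef_pos: [0.487, 0.1234, 0.1945]
tool_rot: [-0.002, 0.709, -0.705, 0.0]
contact_force: [0.5, -0.3, -1.8]
gripper_width: 0.262
turn [-0.003  0.002  0.005] shift cur axes [0.003  0.0003 0.0588] shift tgt axes [0.0029 0.0002 0.0588] pos [0.487  0.1234 0.1945] t 20.33 w 0.262 F [ 0.5 -0.3 -1.8] q7 -2.05
```

```bash
python3 -m creep '[[[-0.003,0.002,0.005,0.003,0,0,0.012],[0,0,0,0,0,0,0.012]]]'; python3 - <<'E'
from h import *
togo(.4868,.1205,.1357,-90)
c=grab('side'); crop(c,275,240,325,300,10,'pics/side15c.png')
E
```

```text
t: 20.5
eef_pos: [0.4866, 0.1205, 0.194]
tool_rot: [0.001, 0.707, -0.707, -0.0]
contact_force: [-0.3, 0.2, -1.7]
gripper_width: 0.257
turn [ 0.002 -0.001  0.   ] shift cur axes [-0.     -0.0003  0.0583] shift tgt axes [ 0.     -0.0002  0.0583] pos [0.4866 0.1205 0.194 ] t 20.5 w 0.257 F [-0.3  0.2 -1.7] q7 -2.05
```

View pics/side15c.png

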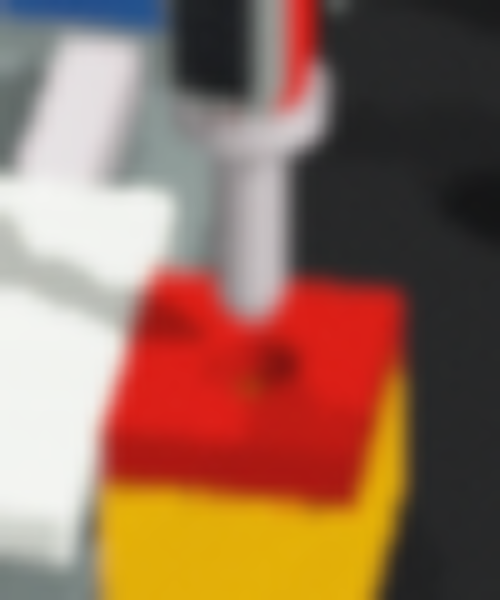

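```bash
python3 -m creep '[[[0.002,-0.001,0,0,0,0.006,0.012],[0,0,0,0,0,0.006,0.012],[0,0,0,0,0,0.004,0.012],[0,0,0,0,0,0,0.012]]]'; python3 -c "
from h import *
togo(.4868,.1205,.1357,-90)"
```

```text
t: 20.88
eef_pos: [0.487, 0.1206, 0.177]
tool_rot: [-0.001, 0.707, -0.707, 0.0]
contact_force: [0.6, -0.2, -1.5]
gripper_width: 0.262
turn [-0.002  0.001  0.   ] shift cur axes [0.0002 0.0003 0.0413] shift tgt axes [0.0001 0.0002 0.0413] pos [0.487  0.1206 0.177 ] t 20.88 w 0.262 F [ 0.6 -0.2 -1.5] q7 -2.06
```

The tip has gone 5 mm into the hole with no contact, so I'll keep lowering it.

```bash
python3 -m creep '[[[0,0,0,0,0,0.008,0.012],[0,0,0,0,0,0.009,0.012],[0,0,0,0,0,0.007,0.012],[0,0,0,0,0,0,0.012]]]'; python3 -c "
from h import *
togo(.4868,.1205,.1357,-90)"
```

```text
t: 21.22
eef_pos: [0.4867, 0.1204, 0.1501]
tool_rot: [0.001, -0.707, 0.707, -0.0]
contact_force: [-0.6, -0.4, -1.3]
gripper_width: 0.267
turn [-0.001  0.001 -0.   ] shift cur axes [-0.0001 -0.      0.0144] shift tgt axes [-0.0001 -0.0001  0.0144] pos [0.4867 0.1204 0.1501] t 21.22 w 0.267 F [-0.6 -0.4 -1.3] q7 -2.08
```

```bash
python3 -m creep '[[[0,0,0,0,0,0.007,0.012],[0,0,0,0,0,0.006,0.012],[0,0,0,0,0,0.002,0.012],[0,0,0,0,0,0.002,0.012],[0,0,0,0,0,0,0.012]]]'; python3 -c "
from h import *
togo(.4868,.1205,.1357,-90)"
```

```text
t: 21.63
eef_pos: [0.4875, 0.1209, 0.1352]
tool_rot: [0.001, -0.707, 0.707, -0.001]
contact_force: [0.2, -0.4, -1.8]
gripper_width: 0.26
turn [-0.002 -0.    -0.   ] shift cur axes [ 0.0004  0.0007 -0.0005] shift tgt axes [ 0.0004  0.0007 -0.0005] pos [0.4875 0.1209 0.1352] t 21.63 w 0.26 F [ 0.2 -0.4 -1.8] q7 -2.09
```

```bash
python3 -m creep '[[[0,0,0,0,0,0.002,0.012],[0,0,0,0,0,0.002,0.012],[0,0,0,0,0,0,0.012]]]'; python3 - <<'E'
from h import *
togo(.4868,.1205,.1357,-90)
c=grab('side'); crop(c,275,220,325,280,10,'pics/side16c.png')
E
```

```text
t: 21.88
eef_pos: [0.4879, 0.1211, 0.1351]
tool_rot: [0.0, -0.707, 0.707, -0.002]
contact_force: [-0.9, -0.5, -1.1]
gripper_width: 0.258
turn [-0.003 -0.002 -0.   ] shift cur axes [ 0.0006  0.0011 -0.0006] shift tgt axes [ 0.0006  0.0011 -0.0006] pos [0.4879 0.1211 0.1351] t 21.88 w 0.258 F [-0.9 -0.5 -1.1] q7 -2.1
```

View pics/side16c.png

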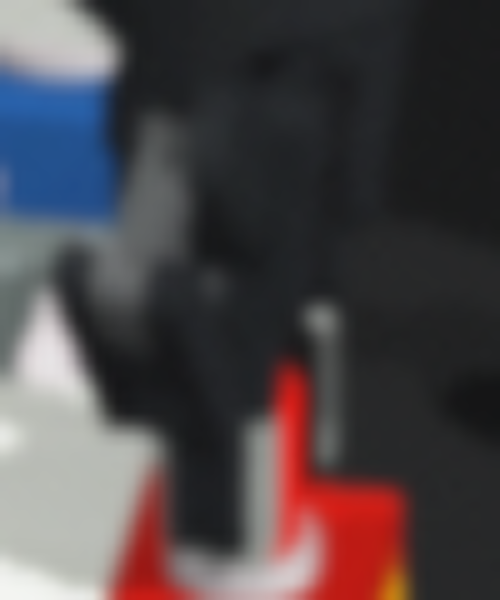

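```bash
python3 -m creep '[[[0,0,0,0,0,0,0.06],[0,0,0,0,0,0,0.06],[0,0,0,0,0,0,0.06],[0,0,0,0,0,0,0.06],[0,0,0,0,0,-0.008,0.06],[0,0,0,0,0,-0.02,0.06],[0,0,0,0,0,-0.03,0.06],[0,0,0,0,0,-0.03,0.06],[0,0,0,0,0,-0.02,0.06],[0,0,0,0,0,0,0.06]]]'; python3 - <<'E'
from h import *
togo(.4868,.1205,.24,-90)
c=grab('side'); crop(c,200,150,330,310,4,'pics/side17c.png')
E
```

```text
t: 22.77
eef_pos: [0.4872, 0.1217, 0.2466]
tool_rot: [0.001, 0.707, -0.707, 0.0]
contact_force: [-0.4, -0.3, 0.6]
gripper_width: 0.702
turn [ 0.001 -0.001  0.001] shift cur axes [0.0012 0.0004 0.0066] shift tgt axes [0.0012 0.0004 0.0066] pos [0.4872 0.1217 0.2466] t 22.77 w 0.702 F [-0.4 -0.3  0.6] q7 -2.03
```

View pics/side17c.png

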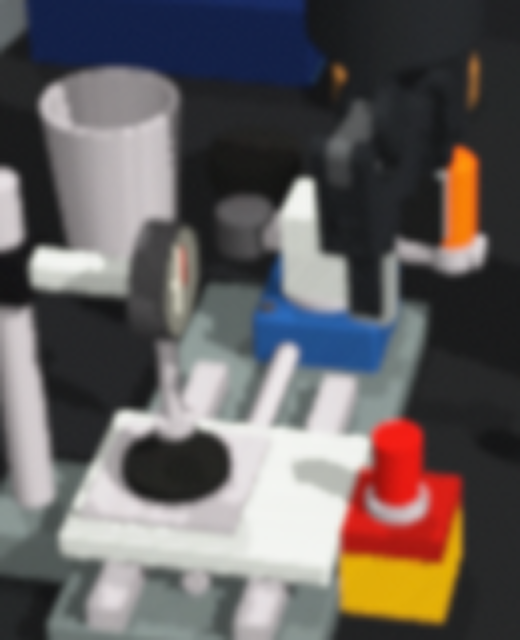

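```bash
python3 -m creep '[[[0,0,0,-0.02,0,-0.01,0.06],[0,0,0,-0.03,0,0,0.06],[0,0,0,-0.034,0,0,0.06],[0,0,0,-0.034,0,0,0.06],[0,0,0,-0.034,0,0,0.06],[0,0,0,-0.034,0,0,0.06],[0,0,0,-0.02,0,0,0.06],[0,0,0,0,0,0,0.06],[0,0,0,0,0,0,0.06]]]'; python3 - <<'E'
from h import *
c=grab('top'); crop(c,210,180,350,285,5,'pics/top18c.png')
P=cloud(c);a=c['color'].astype(int)
n=lambda x,y,r:(abs(P[...,0]-x)<r)&(abs(P[...,1]-y)<r)
rd=(a[...,0]>130)&(a[...,1]<80)
rectm(c,n(.487,.12,.06)&(abs(P[...,2]-.05)<.004)&rd,.05,'red')
rectm(c,n(.487,.12,.03)&(P[...,2]>.085)&rd,.092,'pinhead'); print('head z',P[n(.487,.12,.03)&rd][:,2].max())
rectm(c,n(.589,-.046,.04)&(abs(P[...,2]-.105)<.004),.105,'hub'); print('hub z',np.median(P[n(.589,-.046,.012)][:,2]))
c=grab('side'); crop(c,200,150,330,310,4,'pics/side18c.png'); o=get_obs(); print(o['eef_pos'],o['t'],o['contact_force'])
E
```

```text
t: 23.57
eef_pos: [0.484, 0.3321, 0.2459]
tool_rot: [-0.007, -0.705, 0.709, 0.001]
contact_force: [0.4, -0.1, -0.3]
gripper_width: 0.701
red 334 [486.2 120.7] [50.6 50.2] 10.3
pinhead 106 [487.7 121.1] [23.7 21.6] 45.2
head z 0.09730380207233456
hub 333 [589.8 -44.9] [39.4 38.1] 8.4
hub z 0.10576407140664196
[0.48427057 0.33080334 0.24611908] 23.6667 [-0.31370305 -0.33572383  0.32752044]
```

View pics/top18c.png

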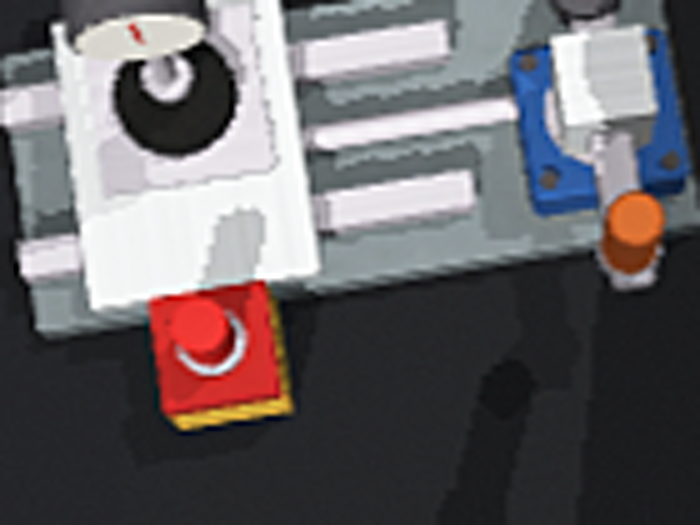

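View pics/side18c.png

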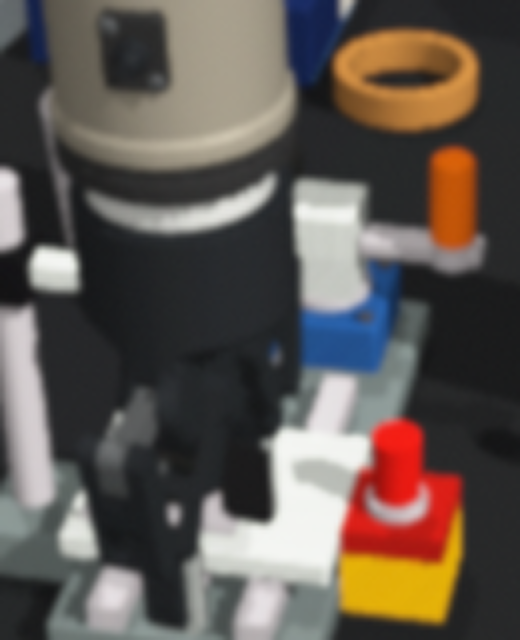

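The pin is upright with its collar on the red lug: head at (.4877, .1211), lug centre at (.486, .121). The hub top is at z = .1058, against .105 expected when seated. The gripper is clear of everything, so I'm handing in.

```bash
python3 -c "
from station import hand_in
print(hand_in())"
```

```text
the job is handed in; nothing more can be done
None
```

I fitted the bare-metal crank onto the blue gearbox's shaft and wound it clockwise about 1.9 turns by its handle. Then I pushed the red-headed pin down through both lugs, released it and handed in at about 23.7 s; `hand_in()` reports no verdict.

- **Crank:** the hub top read 0.106 m above the bench, against 0.105 m when fully down. The hub stood upright and released.
- **Table:** the red lug's edges were flush with the yellow lug's to within about 0.5 to 1 mm in the top view.
- **Pin:** it stood upright with its collar on the red lug, its head within about 2 mm of the lug's centre. A further push of about 4 mm no longer lowered it.
- **Clearance:** the gripper was well clear with near-zero force. I did not re-measure the bench items at the end, but no move went near them.

**Disagreements between checks:**
- The side camera read 5 to 8 mm too far in +y compared with the top camera. I took the top camera's values because they matched the gripper position on the gripped crank hub.
- One reading of the lug's bottom edge put the table about 0.7 mm off from the other estimates.
- The wrist force hardly rose when the crank and the pin bottomed out, so I judged both seated by height and pictures.
- On the way to the shaft the tool sank about 2 cm and the crank briefly touched something, probably the shaft's top, with about 13 N. I raised it and tried again.

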